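Pack the labelling-tape rolls into the kit case and fasten it

TASK

Pack the sampling kit: turn both turnbuttons of the case clear of the lid, open the lid until it leans back by itself, slide every tape roll that is on the stand up off its spindle and lay it flat in the case. Then shut the lid fully and turn both turnbuttons straight across it so that it is held down; leave the boxes and bottles standing about where they are.

Things in the scene. Friction and masses are not known exactly. Their poses are not given: they have to be found in the camera images.
- stand: Fixed stand: grey base plate 92 (x) x 252 (y) x 12 mm on the worktop with three upright steel spindles, 21 mm thick with bevelled tips, at y = +88, 0, -88 mm (x = 0), each on a white collar 42 mm wide whose top, where a roll rests, is 26 mm above the worktop. Spindle tips are at 78 mm, so a roll must rise 52 mm to come free. Origin: centre of the plate's underside, on the worktop; z up.
- roll_1_centre (a point): Centre (on the axis, half-way up) of the roll on the spindle at stand y = +88 mm: rigid wound roll of tan tape, 60 mm outside diameter, 26 mm bore, 38 mm wide, about 0.09 kg, z along its axis. It starts flat on the collar, centre 45 mm above the worktop. All rolls are alike; two or three are present in a run, an absent one reads None from the start.
- roll_2_centre (a point): The same for the roll on the middle spindle (stand y = 0).
- roll_3_centre (a point): The same for the roll on the spindle at stand y = -88 mm.
- kit_case: Fixed grey case, outside 112 mm (its x) x 312 mm (its y), rim 52 mm above the worktop, walls and floor 6 mm thick; inside one open space 100 x 300 mm, 46 mm deep: three rolls fit side by side along y, e.g. at y = -95, 0, 95 mm, 35 mm apart. Origin: centre of the underside, on the worktop; z up. Pull and turnbuttons are on its -x (front) side, the hinge on its +x side.
- lid_hinge (a point): Middle of the lid's hinge line, at case x = +60.5 mm, 54.5 mm above the worktop; the hinge line runs along the case's y.
- lid (a joint): Angle of the flat lid (6 mm thick, its top 58 mm above the worktop when shut): 0 = shut (as at the start), grows as the front edge rises, stop at 1.9 rad, where it leans back past upright and stays by itself; let go below about 1.3 rad it falls shut by its own weight. Moving it takes about 1 N at the pull.
- lid_pull (a point): Centre of the lid's T-shaped front pull: a black round bar 12 mm thick, 40 mm long, parallel to the hinge line, on a stem 16 mm wide in the lid's plane, 31 mm out from the lid's front edge and 148.5 mm from the hinge line. Shut: 88 mm in front of the case's middle, 55 mm above the worktop, nothing under it. Pinched across its ends by the finger tips it turns between the pads as the lid swings. Axes turn with the lid.
- button_left (a joint): Angle of the turnbutton on the case's +y side: 0 = nose straight across the lid's edge (points to case +x, holds the lid down), grows as the nose swings outwards to case +y; stop at 1.571 = along the front edge, pointing to +y, clear of the lid. Its nose (2 mm above the shut lid) blocks the lid until turned beyond about 1.4 rad. Starts at 0 to 0.7. Stays where left; turns at about 0.04 N m.
- button_right (a joint): The same for the turnbutton on the -y side: 0 = straight across the lid's edge, grows as the nose swings outwards to the case's -y, stop at 1.571 = along the front edge, pointing to -y, clear of the lid.
- button_left_grip (a point): On the vertical pivot axis of the left turnbutton, at case x = -72, y = +95 mm, 78 mm above the worktop: centre of its upright grip fin, 9 mm thick, 44 mm long, 18 mm tall (68 to 86 mm above the worktop), on a flat bar 16 mm wide, 8 mm thick that reaches 46 mm from the pivot to the nose and 26 mm behind it. The point's x points along the fin to the nose, z up.
- button_right_grip (a point): The same for the right turnbutton, at case x = -72 mm, y = -95 mm.
- slide_box: Bystander: white box for slides, 35 x 83 x 28 mm, near the front edge of the worktop; origin at the centre of its underside. Leave alone.
- coverslip_box: Bystander: blue box 31 x 31 x 24 mm near the front edge; origin at the centre of its underside. Leave alone.
- bottle_a: Bystander: clear reagent bottle with blue cap, 56 x 54 x 104 mm, to the far left; origin at the centre of its underside. Leave alone.
- bottle_b: Bystander: brown reagent bottle with red cap, 46 x 46 x 89 mm, to the far left; origin at the centre of its underside. Leave alone.
Not all that is in view belongs to the job. What is shaped like the part that bears roll_3_centre but pink is not meant.

How it is judged:
By the outcome, as a careful person would: the job done as asked, in the order asked, and still so for the second after the job is handed in, with the robot touching nothing.
Of roll_1, roll_2, roll_3 only 2 to 3 are there at a start; the rules pass over those that are not, and their reading is None.
At some moment in a run one of roll_1, roll_2, roll_3 may be knocked a few centimetres aside while the robot is not near it.
Once in a run the grip may slacken for a moment while it holds something.
It also fails if it takes over 210 s, if anything falls off the work surface, if the arm or the gripper's body presses on something with over 40 N, if the wrist force passes 120 N, or if a joint passes its speed limit or range.

ROBOT

A 6-joint arm with a two-finger parallel gripper is mounted at the origin on a cart in front of the work surface, level with it; the furniture and walls round the work are solid. World frame = base frame: x ahead of the robot, y to its left, z up, the work surface at z = 0. Lengths are in m, angles in rad, forces in N, time in s.
With the tool pointing down it reaches from about 0.325 to 0.85 m from the base axis. Payload 15.5 kg.
Tool frame: the origin (TCP) lies midway between the tips of the shut fingers; the grasp point (between the pads) lies arm.pinch_z behind it (arm.pinch_z is the distance from the TCP to the grasp point, in m); x points along the fingers, z is the direction in which the jaws open and shut, and the axes are right-handed (so a half turn about x gives the same grasp; the last joint's range is limited). The gripper opens to 91 mm and grips with 3 to 60 N. Pads are 32 mm wide; open, the fingers measure 118 mm over their backs; the gripper's body (76 mm by 178 mm) begins 60 mm behind the grasp point.
Start: joints at [-1.347, 0.494, 1.345, -0, 1.302, -0.096], TCP at [0.196, -0.593, 0.214] pointing down, gripper open.
Joint ranges: [-2.91, 2.91], [-0.82, 2.16], [0.22, 2.67], [-1.22, 4.37], [0.12, 2.79], [-3.08, 3.08]. Speed limits (rad/s): [1.89, 1.89, 2.57, 3.01, 3.01, 3.01].

INTERFACE

Orientations are given as a rotation vector (axis times angle).
In Python, from bench import arm, viewer gives the robot as it stands.
- The arm moves only by the tool play_rows, never from a script. Its argument "increments" is one flat list of numbers, 7 for each row, row after row: the turn, a rotation vector about the tool's x, y, z in rad, then the shift along the tool's x, y, z in m, then the finger opening in m, from 0 to 0.0912. A call has 1 to 8 rows; each row shifts and turns the pose as measured when the row begins, along the tool's axes as they then stand; what a row does not reach is not made up. A row lasts 1/12 s, in which the tool goes at most 41.7 mm and 7.16 degrees, less where a joint would pass 70% of its speed; a pose out of reach is approached as far as the arm can. A call is refused whole if a number of a shift passes 0.0417 or a number of a turn 0.125, either way. A call with a gripper value outside its range is refused whole. The fingers move at their own pace and stop on an object; the grip force is fixed at half the most. Time passes only in rows, so rows that do not move let the fingers close. It gives the time, the measured TCP pose, the force and the opening at its end, in the units of the state.
- arm.observe(): the state, without advancing time (a new reading comes with each control period).
- viewer.capture(name): name is "side" or "top" or "wrist"; returns (picture, depth): 480x640x3 uint8, blue, green, red; 480x640 float32, m along the optical axis (not along the pixel's ray), 0 where there is no reading.
- viewer.get_calibration(name): a dict with "fx", "fy", "cx", "cy" (pixels), "cam_to_world" (4x4, takes a point from camera to world coordinates). Camera axes: x right, y down, z forward; pixel columns grow to the right and rows downward; lengths in m; the calibration is good to about 2 mm. A picture is of the moment at which its call begins: read the wrist's pose just before it. get_calibration takes no time and is no camera call; for the wrist camera it gives the pose at the moment of the call.
- arm.close_job(): hands the job in, once; it reports no verdict.
The state is a dict: "time_s": time; "qpos": joint angles; "dq": joint speeds; "effort": joint torques, N m; "eef_pos": TCP position; "eef_rot": TCP orientation; "ft_force": force on the tool from outside, world axes, zero at the start; "moment": the same for the moment, N m; "finger_gap": finger opening in m.
Only numpy, scipy, OpenCV 4.12 (cv2) and the standard library are available. Lean on these libraries where they do the work, as an engineer would, in place of code of your own. Each camera call takes 0.05 s, during which the arm holds its last target.

## Working session

There is one attempt and no reset: what is moved stays moved. The work goes in short steps, Python scripts to look and compute and a tool call to move; the robot and the scene stay as the last step left them, time stands still between calls to the robot, and variables do not carry over. Pictures are saved under pics/ and viewed, and the job is handed in when it is done.

Besides the shell and the picture viewer there is one more tool, called as name(argument=value, ...), one argument or row to a line, values as JSON. play_rows: Moves the arm, as the interface text tells. Its arguments: {"type":"object","properties":{"increments":{"type":"array","items":{"type":"number"}}},"required":["increments"]}

```bash
ls; mkdir -p pics; python3 - <<'E'
from bench import arm, viewer
import cv2
print(arm.observe(), arm.pinch_z)
for n in ("side","top","wrist"):
    p,d=viewer.capture(n); cv2.imwrite(f"pics/{n}0.png",p)
    c=viewer.get_calibration(n); print(n,c)
E
```

```text
pics
{'time_s': 0.0, 'qpos': array([-1.34650715e+00,  4.94210544e-01,  1.34614021e+00,  2.45054745e-05,
        1.30249877e+00, -9.55100100e-02]), 'dq': array([-3.22317121e-04, -4.63251719e-04,  1.54202633e-03,  8.76179853e-05,
        1.50539004e-03, -9.78506280e-04]), 'effort': array([-7.34190893e-03, -8.78831506e+01, -3.81853509e+01,  7.03953439e-02,
        5.33345528e-02, -1.63365503e-04]), 'eef_pos': array([ 0.19640374, -0.5929318 ,  0.21331818]), 'eef_rot': array([ 0.97130778,  1.34463717, -0.96990292]), 'ft_force': array([-0.30234829, -0.88359719, -1.29965933]), 'moment': array([-0.01435441, -0.00970579,  0.03958059]), 'finger_gap': 0.09080371365246055} 0.0188
side {'fx': 456.2881676359374, 'fy': 456.2881676359374, 'cx': 315.08655418911155, 'cy': 238.71843736927036, 'cam_to_world': array([[-0.99696305, -0.0344886 ,  0.06982278,  0.40501773],
       [-0.0776119 ,  0.51381016, -0.85438604,  1.14097141],
       [-0.00640908, -0.85721039, -0.51492647,  0.7069556 ],
       [ 0.        ,  0.        ,  0.        ,  1.        ]])}
top {'fx': 528.0072949806593, 'fy': 528.0072949806593, 'cx': 325.41270472644294, 'cy': 239.95620743776033, 'cam_to_world': array([[-0.02797472, -0.98378097,  0.17717906,  0.26168568],
       [-0.99957522,  0.02898012,  0.00308871,  0.07165339],
       [-0.00817328, -0.17701739, -0.98417379,  1.33885175],
       [ 0.        ,  0.        ,  0.        ,  1.        ]])}
wrist {'fx': 354.672198567725, 'fy': 354.672198567725, 'cx': 322.3795279071142, 'cy': 245.71510173877826, 'cam_to_world': array([[ 0.3134217 , -0.91741949, -0.24516998,  0.26532877],
       [-0.94961313, -0.30315451, -0.07957542, -0.57056265],
       [-0.00132034,  0.2577573 , -0.96620879,  0.38410837],
       [ 0.        ,  0.        ,  0.        ,  1.        ]])}
```

View pics/top0.png

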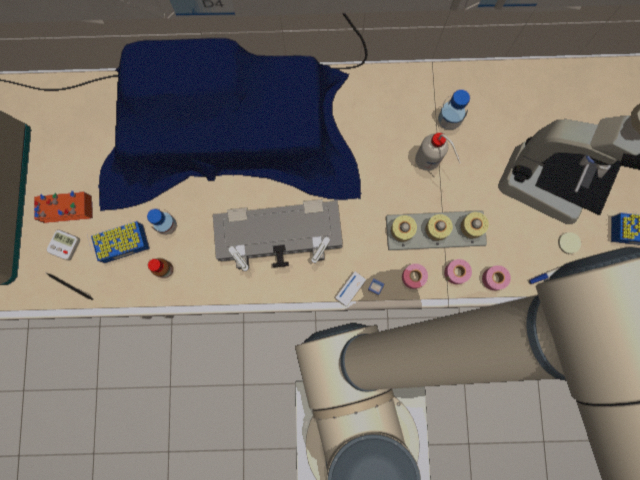

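View pics/side0.png

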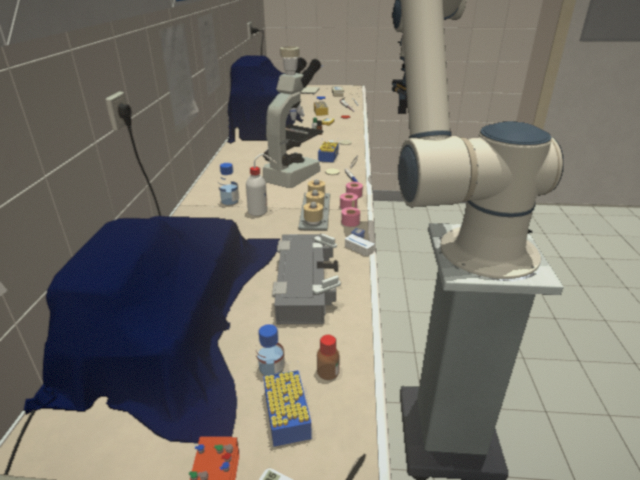

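View pics/wrist0.png

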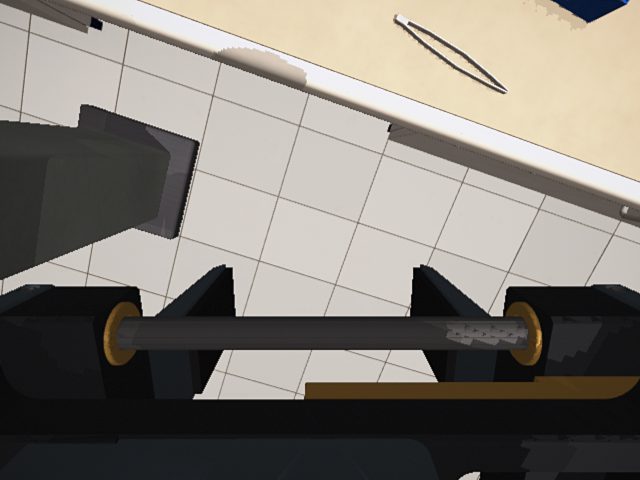

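```bash
cat > h.py <<'E'
import numpy as np, cv2
from bench import arm, viewer
from scipy.spatial.transform import Rotation as R
np.set_printoptions(precision=4,suppress=True)
def cam(name,fn=None):
    c=viewer.get_calibration(name); p,d=viewer.capture(name)
    if fn: cv2.imwrite("pics/"+fn,p)
    return p,d,c
def world(c,u,v,z): # z depth
    q=np.array([(u-c['cx'])/c['fx']*z,(v-c['cy'])/c['fy']*z,z,1.]); return (c['cam_to_world']@q)[:3]
def worldh(c,u,v,h): # at height h
    M=c['cam_to_world']; r=M[:3,:3]@np.array([(u-c['cx'])/c['fx'],(v-c['cy'])/c['fy'],1.]); t=(h-M[2,3])/r[2]; return M[:3,3]+t*r
def proj(c,P):
    M=np.linalg.inv(c['cam_to_world']); q=M[:3,:3]@np.asarray(P)+M[:3,3]; return np.array([c['fx']*q[0]/q[2]+c['cx'],c['fy']*q[1]/q[2]+c['cy']])
def crop(p,u0,v0,u1,v1,k,fn):
    cv2.imwrite("pics/"+fn,cv2.resize(p[v0:v1,u0:u1],None,fx=k,fy=k,interpolation=cv2.INTER_CUBIC))
def cloud(d,c):
    v,u=np.mgrid[0:480,0:640]; m=d>0
    q=np.stack([(u-c['cx'])/c['fx']*d,(v-c['cy'])/c['fy']*d,d],-1)@c['cam_to_world'][:3,:3].T+c['cam_to_world'][:3,3]
    q[~m]=np.nan; return q
def down(yaw):
    """tool x down, tool z (jaw dir) at world angle yaw in the plane"""
    x=np.array([0,0,-1.]); z=np.array([np.cos(yaw),np.sin(yaw),0]); y=np.cross(z,x); return R.from_matrix(np.stack([x,y,z],1))
def st():
    s=arm.observe(); r=R.from_rotvec(s['eef_rot']); m=r.as_matrix()
    print("t%.2f tcp"%s['time_s'],s['eef_pos'],"jaw yaw %.3f"%np.arctan2(m[1,2],m[0,2]),"x",m[:,0],"F",s['ft_force'],"gap %.4f"%s['finger_gap'],"q",s['qpos']); return s,r
def to(pos,rot=None):
    """increments from now to TCP pos, rot"""
    s,r=st(); d=r.inv().apply(np.asarray(pos)-s['eef_pos'])
    w=(r.inv()*rot).as_rotvec() if rot is not None else np.zeros(3)
    n=max(np.abs(d).max()/0.0415,np.linalg.norm(d)/.0415,np.abs(w).max()/.124)
    print("turn",w,"shift",d,"rows",n,"per row at ceil",w/np.ceil(n),d/np.ceil(n))
E
python3 - <<'E'
from h import *
p,d,c=cam("top"); np.savez("top0.npz",p=p,d=d)
crop(p,200,190,350,280,5,"case0.png"); crop(p,330,190,530,310,4,"stand0.png")
q=cloud(d,c)
for u,v in [(404,228),(404,219),(440,220),(474,216),(415,270),(280,230),(240,253),(318,247),(280,257),(395,245),(484,241)]: print(u,v,q[v,u])
E
```

```text
404 228 [ 0.5128 -0.1165  0.0771]
404 219 [ 0.5385 -0.12    0.0619]
440 220 [ 0.5329 -0.2082  0.0637]
474 216 [ 0.5403 -0.2923  0.0649]
415 270 [ 0.4156 -0.1463  0.0227]
280 230 [0.5204 0.1872 0.0592]
240 253 [0.4647 0.2851 0.0657]
318 247 [0.4729 0.0941 0.0718]
280 257 [0.4534 0.1883 0.0562]
395 245 [ 0.4832 -0.1016  0.0067]
484 241 [ 0.4861 -0.328   0.0111]
```

View pics/case0.png

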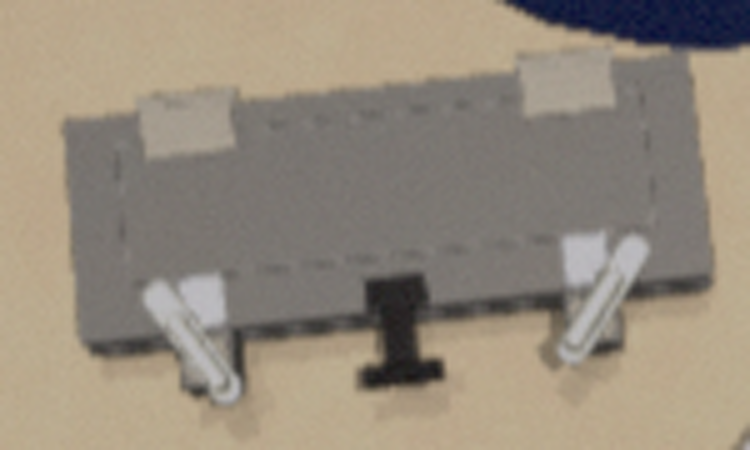

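View pics/stand0.png

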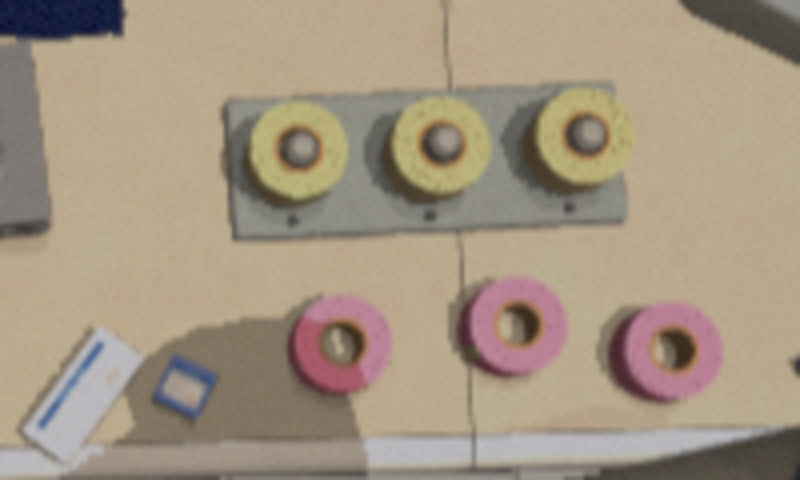

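```bash
cat > model.py <<'E'
from h import *
def pts(case,bl,br):
    x0,y0,a=case; Rz=R.from_euler('z',a)
    W=lambda x,y,z: Rz.apply([x,y,z])+[x0,y0,0]
    return W
def draw(p,c,case,bl,br,stand,rot=None):
    p=p.copy(); W=pts(case,bl,br)
    def line(a,b,col): cv2.line(p,tuple(np.round(proj(c,a)*16).astype(int).tolist()),tuple(np.round(proj(c,b)*16).astype(int).tolist()),col,1,cv2.LINE_AA,4)
    def poly(P,col):
        for i in range(len(P)): line(P[i],P[(i+1)%len(P)],col)
    poly([W(s*.056,t*.156,.058) for s,t in ((1,1),(1,-1),(-1,-1),(-1,1))],(0,255,0))
    line(W(-.088,-.02,.055),W(-.088,.02,.055),(0,0,255))
    for y,an in ((.095,bl),(-.095,-br)):
        e=np.array([np.cos(an),np.sin(an)])
        line(W(-.072+.022*e[0],y+.022*e[1],.086),W(-.072-.022*e[0],y-.022*e[1],.086),(255,0,0))
        line(W(-.072+.046*e[0],y+.046*e[1],.068),W(-.072-.026*e[0],y-.026*e[1],.068),(0,0,255))
    S=pts(stand,0,0)
    poly([S(s*.046,t*.126,.012) for s,t in ((1,1),(1,-1),(-1,-1),(-1,1))],(0,255,0))
    for y in (.088,0,-.088):
        line(S(-.01,y,.078),S(.01,y,.078),(0,0,255)); line(S(0,y-.01,.078),S(0,y+.01,.078),(0,0,255))
        poly([S(.03*np.cos(t),y+.03*np.sin(t),.064) for t in np.arange(0,6.28,.3)],(255,0,255))
    return p
E
python3 - <<'E'
from model import *
f=np.load("top0.npz"); p=f['p']; c=viewer.get_calibration("top")
C=[worldh(c,200+u/5,190+v/5,.058) for u,v in ((65,120),(690,55),(712,285),(82,345))]
print(np.array(C)); print("ctr",np.mean(C,0)); l=(C[0]+C[3]-C[1]-C[2])/2; fr=(C[0]+C[1]-C[2]-C[3])/2; print(np.linalg.norm(l),np.linalg.norm(fr),np.arctan2(-l[0],l[1]),np.arctan2(fr[1],fr[0]))
print("pull",worldh(c,200+400/5,190+377/5,.055))
B=[worldh(c,200+u/5,190+v/5,z) for u,v,z in ((228,390,.086),(155,292,.086),(570,355,.086),(637,243,.086))]; print(np.array(B))
S=[worldh(c,330+u/4,190+v/4,.012) for u,v in ((228,100),(612,83),(626,222),(235,240))]; print(np.array(S)); print("ctr",np.mean(S,0)); l=(S[0]+S[3]-S[1]-S[2])/2; print(np.linalg.norm(l),np.arctan2(-l[0],l[1]))
for u,v in ((300,147),(444,142),(587,133)): print(worldh(c,330+u/4,190+v/4,.078))
E
```

```text
[[0.5662 0.3538 0.058 ]
 [0.5902 0.0415 0.058 ]
 [0.4735 0.0344 0.058 ]
 [0.4527 0.3443 0.058 ]]
ctr [0.5206 0.1935 0.058 ]
0.3118940063413994 0.11539630649523733 0.07175932186612113 0.07163289669715922
pull [0.4328 0.1887 0.055 ]
[[0.4247 0.2683 0.086 ]
 [0.4733 0.3034 0.086 ]
 [0.4369 0.1043 0.086 ]
 [0.4904 0.0707 0.086 ]]
[[ 0.5611 -0.0844  0.012 ]
 [ 0.5649 -0.3316  0.012 ]
 [ 0.4742 -0.3331  0.012 ]
 [ 0.4699 -0.0844  0.012 ]]
ctr [ 0.5175 -0.2084  0.012 ]
0.24797604673636747 0.01639355271673004
[ 0.5156 -0.119   0.078 ]
[ 0.5161 -0.2066  0.078 ]
[ 0.5191 -0.2938  0.078 ]
```

```bash
python3 - <<'E'
from model import *
f=np.load("top0.npz"); p=f['p']; c=viewer.get_calibration("top")
p=cv2.resize(p,None,fx=4,fy=4,interpolation=cv2.INTER_CUBIC)
c=dict(c); 
for k in('fx','fy'): c[k]*=4
for k in('cx','cy'): c[k]=c[k]*4+1.5
g=draw(p,c,(.5206,.1942,.0717),.555,.633,(.5172,-.2066,.0165))
cv2.imwrite("pics/ov_case.png",g[760:1120,820:1400]); cv2.imwrite("pics/ov_st.png",g[760:1240,1500:2050])
E
```

```text
(no output)
```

View pics/ov_case.png

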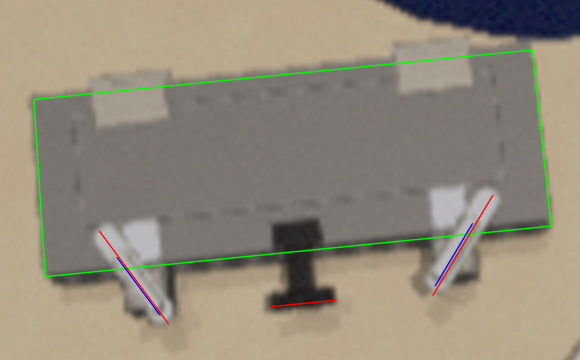

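View pics/ov_st.png

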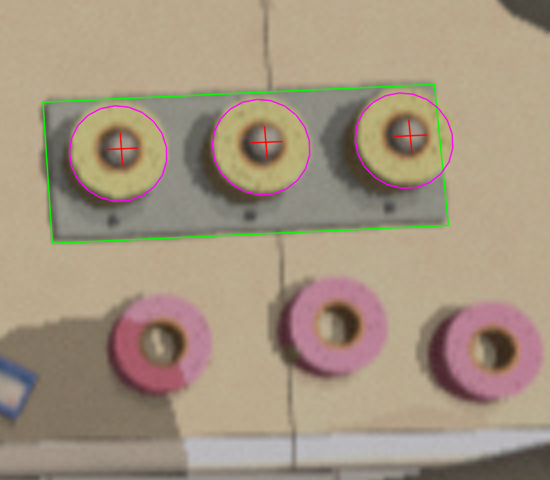

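```bash
cat >> h.py <<'E'
def plan(pos,rot=None,gap=.0912,n=None,start=None,vmax=.040,wmax=.12):
    """rows (rounded) from now (or start=(pos,rot)) to target, straight line"""
    s,r=st() 
    p0,r0=(s['eef_pos'],r) if start is None else start
    rot=rot if rot is not None else r0
    pos=np.asarray(pos,float); w=(r0.inv()*rot).as_rotvec()
    k=int(np.ceil(max(np.linalg.norm(pos-p0)/vmax,np.linalg.norm(w)/wmax,1)))
    n=max(n or 1,k); cp,cr=p0,r0; out=[]
    wr=np.round(w/n,3)
    for i in range(n):
        tgt=p0+(pos-p0)*(i+1)/n
        d=np.round(cr.inv().apply(tgt-cp),4); cp=cp+cr.apply(d); cr=cr*R.from_rotvec(wr)
        out.append(list(wr)+list(d)+[gap])
    print(n,"rows; end",cp)
    for i in range(0,n,8): print("["+",".join("%g"%(v+0) for row in out[i:i+8] for v in row)+"]")
    return cp,cr
E
python3 - <<'E'
from h import *
s,r=st()
print(r.as_matrix())
a=plan([.43,-.40,.26]); 
E
```

```text
t0.20 tcp [ 0.1964 -0.5931  0.2136] jaw yaw -1.251 x [-0.0001  0.0007 -1.    ] F [-0.1725  0.0954 -0.3004] gap 0.0910 q [-1.3465  0.494   1.3459  0.      1.3025 -0.0955]
[[-0.0001  0.9493  0.3143]
 [ 0.0007  0.3143 -0.9493]
 [-1.      0.0001 -0.0007]]
t0.20 tcp [ 0.1964 -0.5931  0.2136] jaw yaw -1.251 x [-0.0001  0.0007 -1.    ] F [-0.1725  0.0954 -0.3004] gap 0.0910 q [-1.3465  0.494   1.3459  0.      1.3025 -0.0955]
8 rows; end [ 0.43 -0.4   0.26]
[0,0,0,-0.0058,0.0353,-0.0137,0.0912,0,0,0,-0.0058,0.0353,-0.0138,0.0912,0,0,0,-0.0058,0.0353,-0.0137,0.0912,0,0,0,-0.0058,0.0353,-0.0138,0.0912,0,0,0,-0.0058,0.0353,-0.0137,0.0912,0,0,0,-0.0057,0.0353,-0.0138,0.0912,0,0,0,-0.0058,0.0353,-0.0137,0.0912,0,0,0,-0.0058,0.0353,-0.0137,0.0912]
```

play_rows(
  increments=[0,0,0,-0.0058,0.0353,-0.0137,0.0912,0,0,0,-0.0058,0.0353,-0.0138,0.0912,0,0,0,-0.0058,0.0353,-0.0137,0.0912,0,0,0,-0.0058,0.0353,-0.0138,0.0912,0,0,0,-0.0058,0.0353,-0.0137,0.0912,0,0,0,-0.0057,0.0353,-0.0138,0.0912,0,0,0,-0.0058,0.0353,-0.0137,0.0912,0,0,0,-0.0058,0.0353,-0.0137,0.0912],
)

```text
time_s: 0.87
eef_pos: [0.433, -0.3965, 0.2588]
eef_rot: [0.98, 1.344, -0.979]
ft_force: [0.5, -1.0, -0.0]
finger_gap: 0.0915
```

```bash
python3 - <<'E'
from h import *
plan([.442,.2836,.16],down(-.944)); 
E
```

```text
t0.87 tcp [ 0.433  -0.3965  0.2588] jaw yaw -1.262 x [-0.003   0.0029 -1.    ] F [ 0.5397 -0.969  -0.0495] gap 0.0915 q [-0.8429  0.4022  1.3755 -0.0004  1.368   0.419 ]
18 rows; end [0.442  0.2836 0.16  ]
[-0.018,0,0,0.0056,0.012,-0.0358,0.0912,-0.018,0,0,0.0056,0.0126,-0.0356,0.0912,-0.018,0,0,0.0056,0.0133,-0.0354,0.0912,-0.018,0,0,0.0056,0.0138,-0.0351,0.0912,-0.018,0,0,0.0056,0.0146,-0.0349,0.0912,-0.018,0,0,0.0056,0.0151,-0.0346,0.0912,-0.018,0,0,0.0056,0.0158,-0.0343,0.0912,-0.018,0,0,0.0056,0.0164,-0.0341,0.0912]
[-0.018,0,0,0.0055,0.017,-0.0337,0.0912,-0.018,0,0,0.0056,0.0176,-0.0334,0.0912,-0.018,0,0,0.0056,0.0182,-0.0331,0.0912,-0.018,0,0,0.0056,0.0187,-0.0328,0.0912,-0.018,0,0,0.0056,0.0194,-0.0324,0.0912,-0.018,0,0,0.0056,0.02,-0.0321,0.0912,-0.018,0,0,0.0056,0.0205,-0.0317,0.0912,-0.018,0,0,0.0056,0.0211,-0.0313,0.0912]
[-0.018,0,0,0.0056,0.0217,-0.031,0.0912,-0.018,0,0,0.0056,0.0222,-0.0305,0.0912]
```

play_rows(
  increments=[-0.018,0,0,0.0056,0.012,-0.0358,0.0912,-0.018,0,0,0.0056,0.0126,-0.0356,0.0912,-0.018,0,0,0.0056,0.0133,-0.0354,0.0912,-0.018,0,0,0.0056,0.0138,-0.0351,0.0912,-0.018,0,0,0.0056,0.0146,-0.0349,0.0912,-0.018,0,0,0.0056,0.0151,-0.0346,0.0912,-0.018,0,0,0.0056,0.0158,-0.0343,0.0912,-0.018,0,0,0.0056,0.0164,-0.0341,0.0912],
)

```text
time_s: 1.53
eef_pos: [0.4409, -0.0831, 0.2138]
eef_rot: [0.864, 1.389, -0.863]
ft_force: [2.0, -0.3, 0.1]
finger_gap: 0.0915
```

play_rows(
  increments=[-0.018,0,0,0.0055,0.017,-0.0337,0.0912,-0.018,0,0,0.0056,0.0176,-0.0334,0.0912,-0.018,0,0,0.0056,0.0182,-0.0331,0.0912,-0.018,0,0,0.0056,0.0187,-0.0328,0.0912,-0.018,0,0,0.0056,0.0194,-0.0324,0.0912,-0.018,0,0,0.0056,0.02,-0.0321,0.0912,-0.018,0,0,0.0056,0.0205,-0.0317,0.0912,-0.018,0,0,0.0056,0.0211,-0.0313,0.0912],
)

```text
time_s: 2.2
eef_pos: [0.4388, 0.2341, 0.1673]
eef_rot: [0.75, 1.432, -0.747]
ft_force: [1.6, 0.1, 0.2]
finger_gap: 0.091
```

```bash
python3 - <<'E'
from h import *
p,d,c=cam("wrist","w1.png")
plan([.442,.2836,.13],down(-.944)); 
for P in ([.442,.2836,.086],[.5206,.194,.058]): print(proj(c,P))
E
```

```text
t2.25 tcp [0.4386 0.2398 0.1665] jaw yaw -0.957 x [ 0.0059  0.0008 -1.    ] F [-2.0437  3.9365 -2.1319] gap 0.0910 q [ 0.3819  0.3752  1.7133 -0.0017  1.0473  1.3397]
2 rows; end [0.442  0.2836 0.13  ]
[-0.006,0.001,-0.003,0.0183,0.0139,-0.017,0.0912,-0.006,0.001,-0.003,0.0183,0.014,-0.0168,0.0912]
[267.8651 211.5572]
[423.374  189.0839]
```

View pics/w1.png

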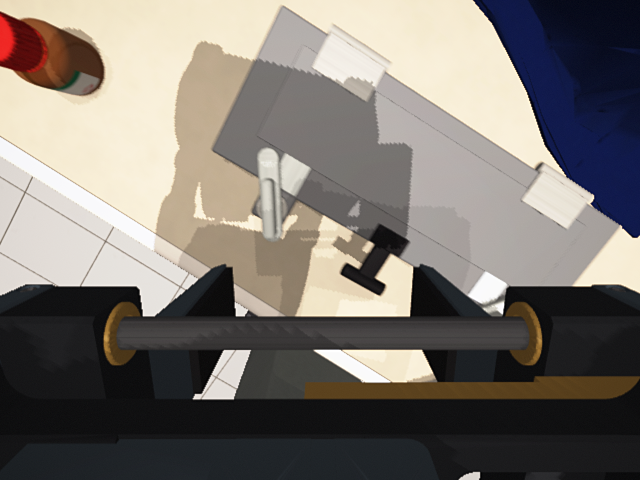

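play_rows(
  increments=[-0.006,0.001,-0.003,0.0183,0.0139,-0.017,0.06,-0.006,0.001,-0.003,0.0183,0.014,-0.0168,0.05,0,0,0,0,0,0,0.04],
)

```text
time_s: 2.5
eef_pos: [0.4416, 0.2896, 0.1287]
eef_rot: [0.733, 1.442, -0.731]
ft_force: [-1.8, -1.0, 0.1]
finger_gap: 0.0742
```

```bash
python3 - <<'E'
from h import *
p,d,c=cam("wrist","w2.png")
plan([.442,.2836,.072],down(-.944),gap=.04,n=5); 
print(proj(c,[.442,.2836,.086]))
E
```

```text
t2.55 tcp [0.4416 0.2883 0.1297] jaw yaw -0.939 x [ 0.0019 -0.0003 -1.    ] F [-0.4225  0.6075  1.6287] gap 0.0699 q [ 0.466   0.4614  1.6867 -0.0014  0.9919  1.4055]
5 rows; end [0.442  0.2836 0.072 ]
[0.001,0,0,0.0115,-0.0005,0.0008,0.04,0.001,0,0,0.0116,-0.0005,0.0008,0.04,0.001,0,0,0.0115,-0.0005,0.0008,0.04,0.001,0,0,0.0116,-0.0005,0.0008,0.04,0.001,0,0,0.0115,-0.0005,0.0008,0.04]
[330.36   274.2022]
```

View pics/w2.png

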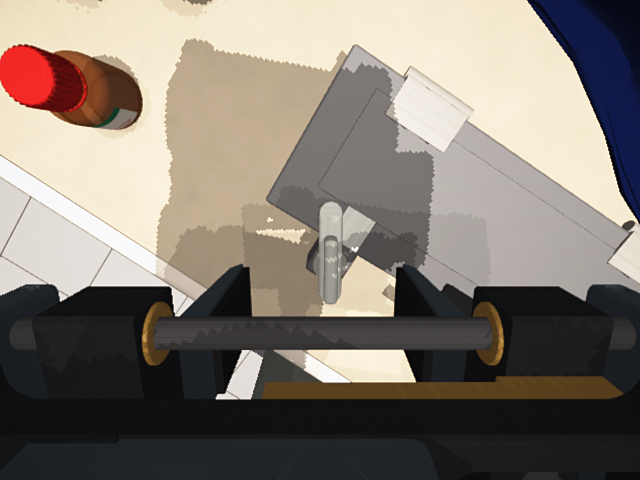

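```bash
python3 - <<'E'
from h import *
c=viewer.get_calibration("wrist")
e=np.array([np.cos(.627),np.sin(.627),0])
P=np.array([.442,.2836,0])
for l,z in ((.046,.068),(-.026,.068),(.022,.086),(-.022,.086),(.022,.068)): print(proj(c,P+l*e+[0,0,z]))
p=cv2.imread("pics/w2.png"); crop(p,260,180,400,320,5,"w2c.png")
E
```

```text
[328.8213 196.892 ]
[327.9248 299.0282]
[329.0134 239.0853]
[328.4127 304.4059]
[328.507  232.6967]
```

View pics/w2c.png

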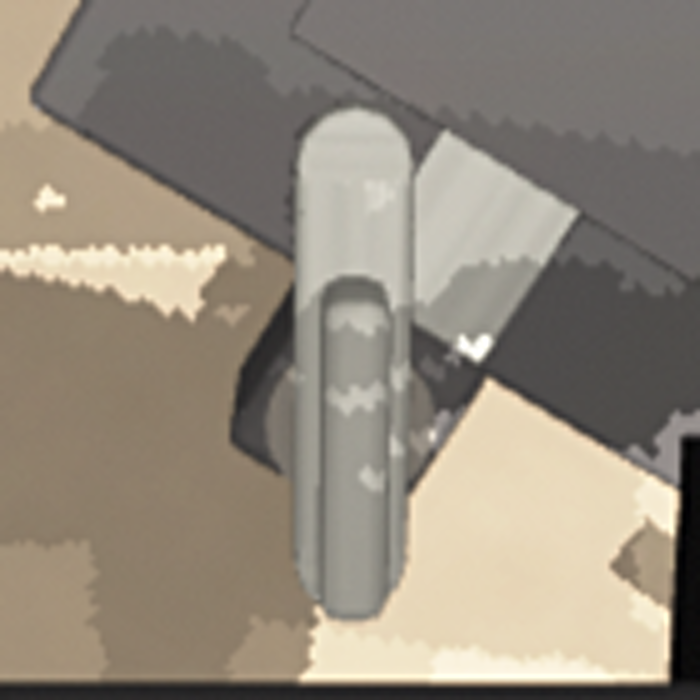

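```bash
python3 - <<'E'
from h import *
plan([.442,.282,.072],down(-.944),gap=.04,n=5); 
E
```

```text
t2.55 tcp [0.4416 0.2883 0.1297] jaw yaw -0.939 x [ 0.0019 -0.0003 -1.    ] F [-0.4225  0.6075  1.6287] gap 0.0699 q [ 0.466   0.4614  1.6867 -0.0014  0.9919  1.4055]
5 rows; end [0.442 0.282 0.072]
[0.001,0,0,0.0115,-0.0007,0.0011,0.04,0.001,0,0,0.0116,-0.0007,0.001,0.04,0.001,0,0,0.0115,-0.0007,0.0011,0.04,0.001,0,0,0.0116,-0.0007,0.001,0.04,0.001,0,0,0.0115,-0.0006,0.0011,0.04]
```

play_rows(
  increments=[0.001,0,0,0.0115,-0.0007,0.0011,0.04,0.001,0,0,0.0116,-0.0007,0.001,0.04,0.001,0,0,0.0115,-0.0007,0.0011,0.04,0.001,0,0,0.0116,-0.0007,0.001,0.04,0.001,0,0,0.0115,-0.0006,0.0011,0.04,0,0,0,0,0,0,0.03,0,0,0,0,0,0,0.02],
)

```text
time_s: 3.13
eef_pos: [0.4435, 0.278, 0.0735]
eef_rot: [0.739, 1.438, -0.736]
ft_force: [0.2, -0.4, -0.5]
finger_gap: 0.0294
```

```bash
python3 - <<'E'
from h import *
plan([.442,.282,.072],down(-.944),gap=.01,n=1); 
E
```

```text
t3.13 tcp [0.4435 0.278  0.0735] jaw yaw -0.946 x [ 0.0046 -0.0001 -1.    ] F [ 0.1514 -0.3901 -0.5068] gap 0.0294 q [ 0.4472  0.5409  1.7496 -0.0028  0.8471  1.3947]
1 rows; end [0.442 0.282 0.072]
[-0.002,0.003,-0.004,0.0015,0.0011,-0.0041,0.01]
```

play_rows(
  increments=[-0.002,0.003,-0.004,0.0015,0.0011,-0.0041,0.03,0,0,0,0,0,0,0.03,0,0,0,0,0,0,0.02,0,0,0,0,0,0,0.01],
)

```text
time_s: 3.47
eef_pos: [0.4431, 0.282, 0.0747]
eef_rot: [0.738, 1.441, -0.735]
ft_force: [0.4, -1.3, -0.2]
finger_gap: 0.0193
```

play_rows(
  increments=[0,0,0,0,0,0,0.004,0,0,0,0,0,0,0.002,0,0,0,0,0,0,0.0],
)

```text
time_s: 3.72
eef_pos: [0.4422, 0.2837, 0.0753]
eef_rot: [0.74, 1.443, -0.734]
ft_force: [6.0, -7.7, -5.9]
finger_gap: 0.0085
```

```bash
python3 - <<'E'
from h import *
st()
E
```

```text
t3.72 tcp [0.4422 0.2837 0.0753] jaw yaw -0.945 x [ 0.001  0.004 -1.   ] F [ 5.9594 -7.6535 -5.8564] gap 0.0085 q [0.4547 0.5403 1.7427 0.0041 0.856  1.397 ]
```

play_rows(
  increments=[-0.1,0,0,0,0,0,0.0,-0.1,0,0,0,0,0,0.0,-0.1,0,0,0,0,0,0.0,-0.1,0,0,0,0,0,0.0,-0.1,0,0,0,0,0,0.0,-0.1,0,0,0,0,0,0.0,-0.1,0,0,0,0,0,0.0,-0.1,0,0,0,0,0,0],
)

```text
time_s: 4.38
eef_pos: [0.4409, 0.2844, 0.0752]
eef_rot: [0.091, 1.57, -0.084]
ft_force: [-0.9, 0.7, -2.3]
finger_gap: 0.0087
```

```bash
python3 - <<'E'
from h import *
plan([.442,.283,.075],down(.075),gap=0,wmax=.1)
E
```

```text
t4.38 tcp [0.4409 0.2844 0.0752] jaw yaw -0.112 x [-0.0006  0.0041 -1.    ] F [-0.9451  0.7069 -2.2803] gap 0.0087 q [0.4563 0.5402 1.7433 0.0052 0.8568 0.5645]
2 rows; end [0.442 0.283 0.075]
[-0.093,0,-0.002,0.0001,-0.0006,0.0006,0,-0.093,0,-0.002,0.0001,-0.0007,0.0005,0]
```

play_rows(
  increments=[-0.09,0,0,0.0,-0.0006,0.0006,0,-0.09,0,0,0.0,0,0,0,-0.02,0,0,0,0,0,0],
)

```text
time_s: 4.63
eef_pos: [0.4405, 0.2845, 0.0752]
eef_rot: [-0.077, 1.571, 0.085]
ft_force: [1.1, -1.2, -3.9]
finger_gap: 0.0084
```

```bash
python3 - <<'E'
from h import *
s,r=st(); print(s['moment'])
E
```

```text
t4.63 tcp [0.4405 0.2845 0.0752] jaw yaw 0.103 x [-0.002   0.0051 -1.    ] F [ 1.0692 -1.1543 -3.86  ] gap 0.0084 q [0.4558 0.5401 1.7436 0.0072 0.8575 0.3478]
[-0.3092 -0.441  -0.4635]
```

play_rows(
  increments=[0,0,0,0,0,0,0.04,0,0,0,0,0,0,0.04,0,0,0,-0.02,0,0,0.04,0,0,0,-0.03,0,0,0.04,0,0,0,0,0,0,0.04],
)

```text
time_s: 5.05
eef_pos: [0.4401, 0.2837, 0.1261]
eef_rot: [-0.069, 1.574, 0.075]
ft_force: [1.5, 1.0, 0.4]
finger_gap: 0.0384
```

```bash
python3 - <<'E'
from h import *
plan([.4556,.0942,.13],down(1.01),gap=0.04)
E
```

```text
t5.05 tcp [0.4401 0.2837 0.1261] jaw yaw 0.092 x [-0.0042  0.0035 -1.    ] F [1.5027 1.0019 0.3597] gap 0.0384 q [0.4551 0.4634 1.6967 0.006  0.9837 0.3597]
8 rows; end [0.4557 0.0942 0.13  ]
[-0.115,0,-0.001,-0.0006,-0.0238,-0.0003,0.04,-0.115,0,-0.001,-0.0005,-0.0235,-0.0029,0.04,-0.115,0,-0.001,-0.0006,-0.0231,-0.0057,0.04,-0.115,0,-0.001,-0.0005,-0.0223,-0.0083,0.04,-0.115,0,-0.001,-0.0004,-0.0212,-0.0108,0.04,-0.115,0,-0.001,-0.0005,-0.0198,-0.0131,0.04,-0.115,0,-0.001,-0.0004,-0.0182,-0.0153,0.04,-0.115,0,-0.001,-0.0005,-0.0163,-0.0173,0.04]
```

play_rows(
  increments=[-0.115,0,0,-0.0006,-0.0238,-0.0003,0.04,-0.115,0,0,-0.0005,-0.0235,-0.0029,0.04,-0.115,0,0,-0.0006,-0.0231,-0.0057,0.04,-0.115,0,0,-0.0005,-0.0223,-0.0083,0.04,-0.115,0,0,-0.0004,-0.0212,-0.0108,0.04,-0.115,0,0,-0.0005,-0.0198,-0.0131,0.04,-0.115,0,0,-0.0004,-0.0182,-0.0153,0.04,-0.115,0,0,-0.0005,-0.0163,-0.0173,0.04],
)

```text
time_s: 5.72
eef_pos: [0.4582, 0.091, 0.1314]
eef_rot: [-0.8, 1.41, 0.806]
ft_force: [0.2, 0.1, -0.1]
finger_gap: 0.0401
```

play_rows(
  increments=[0,0,0,0,0,0,0.04],
)

```text
time_s: 5.8
eef_pos: [0.4587, 0.0879, 0.1314]
eef_rot: [-0.806, 1.408, 0.81]
ft_force: [-0.2, -0.0, -0.4]
finger_gap: 0.0403
```

```bash
python3 - <<'E'
from h import *
p,d,c=cam("wrist","w3.png")
cv2.circle(p,tuple(np.round(proj(c,[.4556,.0942,.086])).astype(int).tolist()),2,(0,0,255),-1); cv2.imwrite("pics/w3.png",p)
plan([.4556,.0942,.075],down(1.01),gap=0.04,n=4)
E
```

```text
t5.85 tcp [0.4585 0.0892 0.1314] jaw yaw 1.029 x [ 0.0045  0.0061 -1.    ] F [-0.0245  0.4187 -0.3118] gap 0.0401 q [ 0.0599  0.3865  1.8292  0.0073  0.921  -0.974 ]
4 rows; end [0.4556 0.0942 0.075 ]
[0.005,0.002,0,0.0141,0.0013,0.0006,0.04,0.005,0.002,0,0.0141,0.0012,0.0006,0.04,0.005,0.002,0,0.0141,0.0013,0.0006,0.04,0.005,0.002,0,0.0142,0.0013,0.0007,0.04]
```

View pics/w3.png

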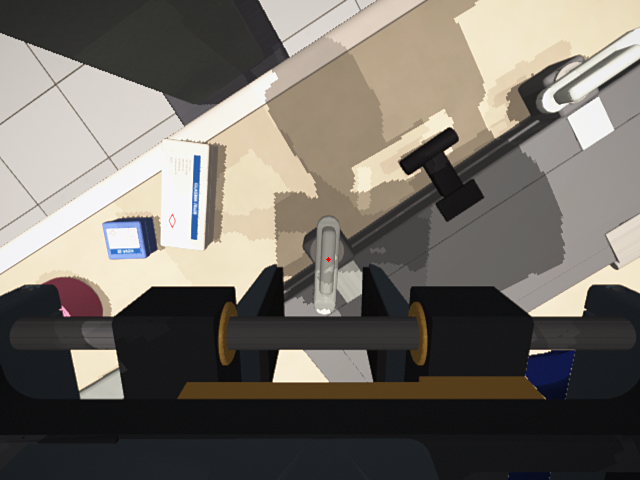

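play_rows(
  increments=[0.005,0.002,0,0.0141,0.0013,0.0006,0.04,0.005,0.002,0,0.0141,0.0012,0.0006,0.04,0.005,0.002,0,0.0141,0.0013,0.0006,0.04,0.005,0.002,0,0.0135,0.0013,0.0007,0.04,0,0,0,0,0,0,0.04],
)

```text
time_s: 6.27
eef_pos: [0.4571, 0.0966, 0.0746]
eef_rot: [-0.768, 1.427, 0.765]
ft_force: [-1.4, 0.3, 0.1]
finger_gap: 0.0399
```

```bash
python3 - <<'E'
from h import *
plan([.4556,.0942,.075],down(1.01),gap=0.02)
E
```

```text
t6.27 tcp [0.4571 0.0966 0.0746] jaw yaw 0.984 x [ 0.0049 -0.     -1.    ] F [-1.3542  0.2946  0.0742] gap 0.0399 q [ 0.0807  0.4841  1.8849 -0.0006  0.7678 -0.9026]
1 rows; end [0.4556 0.0942 0.075 ]
[-0.026,0.003,0.004,-0.0004,-0.0001,-0.0028,0.02]
```

play_rows(
  increments=[-0.02,0.003,0.004,-0.0004,0,-0.0025,0.02,0,0,0,0,0,0,0.02,0,0,0,0,0,0,0.01,0,0,0,0,0,0,0.0,0,0,0,0,0,0,0.0,0,0,0,0,0,0,0.0],
)

```text
time_s: 6.77
eef_pos: [0.4548, 0.0944, 0.0768]
eef_rot: [-0.782, 1.429, 0.779]
ft_force: [3.7, -5.1, -18.1]
finger_gap: 0.0084
```

```bash
python3 - <<'E'
from h import *
plan([.4556,.0942,.075],down(.06),gap=0.0,wmax=.1)
E
```

```text
t6.77 tcp [0.4548 0.0944 0.0768] jaw yaw 1.001 x [-0.0016 -0.0026 -1.    ] F [  3.7199  -5.1179 -18.1197] gap 0.0084 q [ 0.0779  0.4799  1.8834 -0.0035  0.7801 -0.9209]
10 rows; end [0.4556 0.0942 0.075 ]
[0.094,0,0,0.0002,-0.0001,0,0,0.094,0,0,0.0002,0,0,0,0.094,0,0,0.0001,-0.0001,0.0001,0,0.094,0,0,0.0002,-0.0001,0,0,0.094,0,0,0.0002,0,0.0001,0,0.094,0,0,0.0002,-0.0001,0,0,0.094,0,0,0.0002,-0.0001,0.0001,0,0.094,0,0,0.0002,0,0.0001,0]
[0.094,0,0,0.0001,-0.0001,0,0,0.094,0,0,0.0002,0,0.0001,0]
```

play_rows(
  increments=[0.1,0,0,0,0,0,0.0,0.1,0,0,0,0,0,0.0,0.1,0,0,0,0,0,0.0,0.1,0,0,0,0,0,0.0,0.1,0,0,0,0,0,0.0,0.1,0,0,0,0,0,0.0,0.1,0,0,0,0,0,0.0,0.1,0,0,0,0,0,0],
)

```text
time_s: 7.43
eef_pos: [0.4562, 0.0953, 0.0769]
eef_rot: [-0.128, 1.566, 0.128]
ft_force: [3.0, 0.1, -13.3]
finger_gap: 0.0087
```

```bash
python3 - <<'E'
from h import *
plan([.4556,.0942,.076],down(.05),gap=0.0,wmax=.1)
E
```

```text
t7.43 tcp [0.4562 0.0953 0.0769] jaw yaw 0.163 x [ 0.0012 -0.0001 -1.    ] F [  2.9594   0.1456 -13.2763] gap 0.0087 q [ 0.0777  0.4802  1.8825 -0.0002  0.7777 -0.0855]
2 rows; end [0.4556 0.0942 0.076 ]
[0.057,0.001,0,0.0004,-0.0005,-0.0004,0,0.057,0.001,0,0.0005,-0.0005,-0.0004,0]
```

play_rows(
  increments=[0.06,0,0,0.0005,0,0,0.0,0.05,0,0,0,0,0,0.0,0.02,0,0,0,0,0,0],
)

```text
time_s: 7.68
eef_pos: [0.4564, 0.0952, 0.0769]
eef_rot: [-0.016, 1.569, 0.016]
ft_force: [2.0, 1.3, -15.5]
finger_gap: 0.0092
```

```bash
python3 - <<'E'
from h import *
s,r=st();print(s['moment'])
E
```

```text
t7.68 tcp [0.4564 0.0952 0.0769] jaw yaw 0.020 x [ 0.002 -0.    -1.   ] F [  2.0029   1.3046 -15.5387] gap 0.0092 q [ 0.0777  0.48    1.8827 -0.0003  0.777   0.0578]
[ 0.2834 -0.4653  0.9388]
```

play_rows(
  increments=[0,0,0,0,0,0,0.04,0,0,0,0,0,0,0.04,0,0,0,-0.03,0,0,0.06,0,0,0,-0.03,0,0,0.08,0,0,0,0,0,0,0.08],
)

```text
time_s: 8.1
eef_pos: [0.456, 0.0951, 0.1391]
eef_rot: [-0.019, 1.571, 0.019]
ft_force: [2.1, -0.1, 1.0]
finger_gap: 0.0398
```

```bash
cat >> h.py <<'E'
CASE=(.5206,.1942,.0717)
def CW(x,y,z): return R.from_euler('z',CASE[2]).apply([x,y,z])+[CASE[0],CASE[1],0]
def pull(th): return CW(.0605-.1485*np.cos(th),0,.0545+.1485*np.sin(th))
E
python3 - <<'E'
from h import *
p,d,c=cam("top","top1.png"); crop(p,200,150,360,290,5,"case1.png")
q=cloud(d,c).reshape(-1,3)
for x0 in np.arange(.58,.80,.02):
    m=(q[:,0]>x0)&(q[:,0]<x0+.02)&(abs(q[:,1]-.2)<.12); print(round(x0,2),q[m][:,2].max() if m.any() else None)
for t in (0,.5,1,1.5,1.9): print(pull(t))
P=pull(0); plan([P[0],P[1],.13],down(1.643-np.pi),gap=.08)
E
```

```text
0.58 0.06214230045827329
0.6 0.007632152335528275
0.62 0.0075111531116140995
0.64 0.0172847846704014
0.66 0.04757218643425731
0.68 0.12003394140816925
0.7 0.6913632803601016
0.72 0.6862144220686356
0.74 0.16785726528741463
0.76 0.1846782005397436
0.78 0.20885154845317255
0.8 0.22806033107152035
[0.4328 0.1879 0.0545]
[0.451  0.1892 0.1257]
[0.5009 0.1928 0.1795]
[0.5705 0.1978 0.2026]
[0.6288 0.202  0.195 ]
t8.15 tcp [0.4555 0.095  0.1374] jaw yaw 0.024 x [-0.0009 -0.     -1.    ] F [ 0.3573 -0.0062 -0.1285] gap 0.0437 q [0.0772 0.3776 1.8214 0.0001 0.9435 0.053 ]
13 rows; end [0.4329 0.1879 0.13  ]
[0.117,0,0,0.0006,0.0072,-0.0016,0.08,0.117,0,0,0.0005,0.0069,-0.0024,0.08,0.117,0,0,0.0006,0.0067,-0.0032,0.08,0.117,0,0,0.0006,0.0062,-0.0039,0.08,0.117,0,0,0.0006,0.0057,-0.0046,0.08,0.117,0,0,0.0005,0.0051,-0.0053,0.08,0.117,0,0,0.0006,0.0045,-0.0058,0.08,0.117,0,0,0.0006,0.0037,-0.0064,0.08]
[0.117,0,0,0.0005,0.003,-0.0067,0.08,0.117,0,0,0.0006,0.0022,-0.007,0.08,0.117,0,0,0.0006,0.0014,-0.0072,0.08,0.117,0,0,0.0005,0.0005,-0.0074,0.08,0.117,0,0,0.0006,-0.0003,-0.0073,0.08]
```

View pics/case1.png

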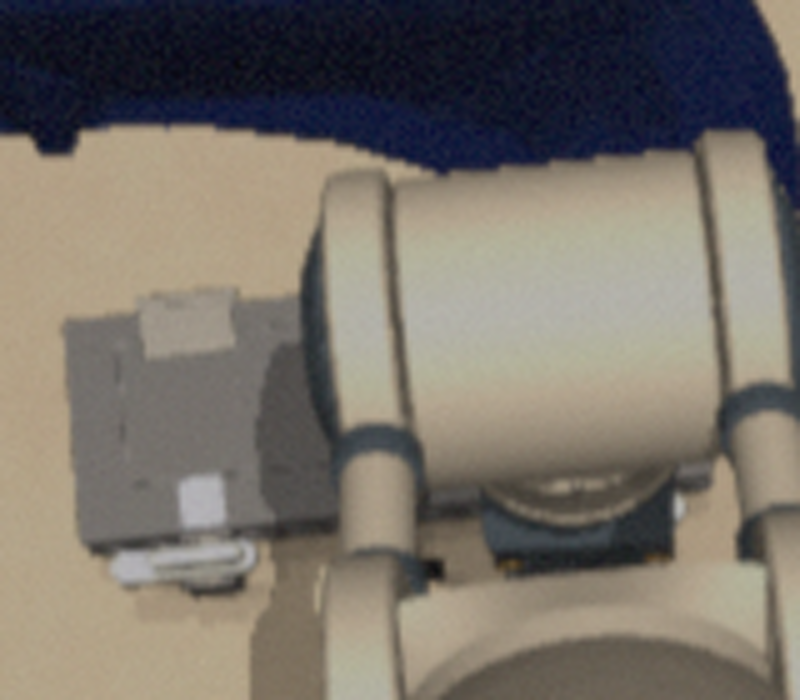

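play_rows(
  increments=[0.117,0,0,0.0006,0.0072,-0.0016,0.08,0.117,0,0,0.0005,0.0069,-0.0024,0.08,0.117,0,0,0.0006,0.0067,-0.0032,0.08,0.117,0,0,0.0006,0.0062,-0.0039,0.08,0.117,0,0,0.0006,0.0057,-0.0046,0.08,0.117,0,0,0.0005,0.0051,-0.0053,0.08,0.117,0,0,0.0006,0.0045,-0.0058,0.08,0.117,0,0,0.0006,0.0037,-0.0064,0.08],
)

```text
time_s: 8.82
eef_pos: [0.441, 0.1532, 0.1308]
eef_rot: [0.736, 1.443, -0.736]
ft_force: [0.7, 0.1, 0.5]
finger_gap: 0.0797
```

```bash
python3 - <<'E'
from h import *
P=pull(0); plan([P[0],P[1],.13],down(1.643-np.pi),gap=.08)
E
```

```text
t8.82 tcp [0.441  0.1532 0.1308] jaw yaw -0.943 x [-0.0002  0.0001 -1.    ] F [0.6508 0.0687 0.4657] gap 0.0797 q [0.2063 0.3896 1.8258 0.0001 0.9264 1.1496]
5 rows; end [0.4328 0.1878 0.13  ]
[0.111,0,0,0.0002,0.0028,-0.0066,0.08,0.111,0,0,0.0001,0.002,-0.0068,0.08,0.111,0,0,0.0002,0.0012,-0.007,0.08,0.111,0,0,0.0001,0.0005,-0.0071,0.08,0.111,0,0,0.0002,-0.0004,-0.0071,0.08]
```

play_rows(
  increments=[0.111,0,0,0.0002,0.0028,-0.0066,0.08,0.111,0,0,0.0001,0.002,-0.0068,0.08,0.111,0,0,0.0002,0.0012,-0.007,0.08,0.111,0,0,0.0001,0.0005,-0.0071,0.08,0.1,0,0,0.0002,-0.0004,-0.006,0.08,0,0,0,0,0,0,0.08],
)

```text
time_s: 9.32
eef_pos: [0.431, 0.189, 0.1268]
eef_rot: [1.167, 1.237, -1.172]
ft_force: [-0.6, -0.4, 0.7]
finger_gap: 0.0799
```

```bash
python3 - <<'E'
from h import *
p,d,c=cam("wrist","w4.png"); print(proj(c,pull(0)+[0,0,.006]))
P=pull(0); plan([P[0],P[1],.038],down(1.643-np.pi),gap=.08,n=7)
E
```

```text
[324.0099 255.7189]
t9.37 tcp [0.431  0.1885 0.1267] jaw yaw -1.510 x [-0.0039 -0.0005 -1.    ] F [-0.6104 -1.0773 -0.5172] gap 0.0798 q [0.2849 0.4017 1.8191 0.0008 0.9247 1.7943]
7 rows; end [0.4328 0.1879 0.038 ]
[-0.002,0,0.001,0.0127,0.0003,0.0001,0.08,-0.002,0,0.001,0.0127,0.0003,0.0001,0.08,-0.002,0,0.001,0.0126,0.0003,0.0001,0.08,-0.002,0,0.001,0.0127,0.0003,0.0001,0.08,-0.002,0,0.001,0.0127,0.0002,0.0001,0.08,-0.002,0,0.001,0.0127,0.0003,0.0001,0.08,-0.002,0,0.001,0.0126,0.0002,0.0001,0.08]
```

View pics/w4.png

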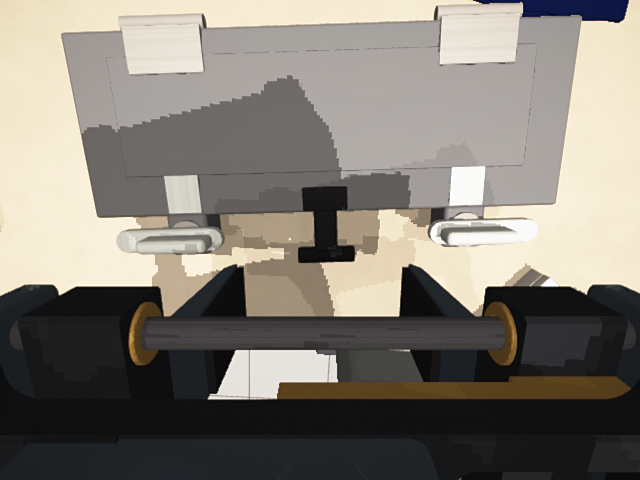

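play_rows(
  increments=[-0.002,0,0.001,0.0127,0.0003,0.0001,0.07,-0.002,0,0.001,0.0127,0.0003,0.0001,0.07,-0.002,0,0.001,0.0126,0.0003,0.0001,0.07,-0.002,0,0.001,0.0127,0.0003,0.0001,0.07,-0.002,0,0.001,0.0127,0.0002,0.0001,0.07,-0.002,0,0.001,0.0127,0.0003,0.0001,0.07,0,0,0,0.011,0.0002,0.0001,0.07,0,0,0,0,0,0,0.06],
)

```text
time_s: 10.03
eef_pos: [0.4341, 0.1852, 0.0353]
eef_rot: [1.127, 1.258, -1.122]
ft_force: [-1.5, 0.8, -0.4]
finger_gap: 0.0657
```

```bash
python3 - <<'E'
from h import *
P=pull(0); plan([P[0],P[1],.038],down(1.643-np.pi),gap=.05)
E
```

```text
t10.03 tcp [0.4341 0.1852 0.0353] jaw yaw -1.456 x [ 0.0043  0.0001 -1.    ] F [-1.5021  0.809  -0.4358] gap 0.0657 q [ 0.2774  0.5621  1.9033 -0.0017  0.672   1.7352]
1 rows; end [0.4328 0.1879 0.038 ]
[0.042,0,-0.004,-0.0027,-0.0009,-0.0028,0.05]
```

play_rows(
  increments=[0.042,0,-0.004,0,-0.0009,-0.0022,0.05,0,0,0,0,0,0,0.045,0,0,0,0,0,0,0.04,0,0,0,0,0,0,0.035,0,0,0,0,0,0,0.03,0,0,0,0,0,0,0.03],
)

```text
time_s: 10.53
eef_pos: [0.4329, 0.1865, 0.0363]
eef_rot: [1.145, 1.25, -1.145]
ft_force: [-1.4, 1.0, -1.1]
finger_gap: 0.0393
```

```bash
python3 - <<'E'
from h import *
st()
E
```

```text
t10.53 tcp [0.4329 0.1865 0.0363] jaw yaw -1.484 x [-0.0004  0.0005 -1.    ] F [-1.3678  0.9512 -1.1038] gap 0.0393 q [0.2795 0.561  1.9004 0.0009 0.6805 1.7628]
```

```bash
cat >> h.py <<'E'
def arc(t1,n,off,gap=.03,yaw=-1.487):
    s,r=st(); P=s['eef_pos']-off
    # current theta from position
    h=CW(.0605,0,.0545); d=P-h; ax=R.from_euler('z',CASE[2]).apply([1,0,0])
    t0=np.arctan2(d[2],-d@ax); print("theta0 %.3f radius %.4f"%(t0,np.hypot(d[2],d@ax)))
    cp=s['eef_pos']; out=[]; w=np.round((r.inv()*down(yaw)).as_rotvec()/n,3)
    cr=r
    for i in range(n):
        tg=pull(t0+(t1-t0)*(i+1)/n)+off; dd=np.round(cr.inv().apply(tg-cp),4); cp=cp+cr.apply(dd); cr=cr*R.from_rotvec(w)
        out+=list(w)+list(dd)+[gap]
    print("["+",".join("%g"%(v+0) for v in out)+"]")
E
python3 - <<'E'
from h import *
arc(1.0,8,np.array([0,-.0014,-.0182]))
E
```

```text
t10.53 tcp [0.4329 0.1865 0.0363] jaw yaw -1.484 x [-0.0004  0.0005 -1.    ] F [-1.3678  0.9512 -1.1038] gap 0.0393 q [0.2795 0.561  1.9004 0.0009 0.6805 1.7628]
theta0 -0.000 radius 0.1484
[0,0,0,-0.0185,0.0011,0,0.03,0,0,0,-0.0182,0.0034,0,0.03,0,0,0,-0.0177,0.0057,0.0001,0.03,0,0,0,-0.0168,0.0079,0.0001,0.03,0,0,0,-0.0157,0.0099,0.0002,0.03,0,0,0,-0.0144,0.0117,0.0001,0.03,0,0,0,-0.0127,0.0135,0.0002,0.03,0,0,0,-0.011,0.015,0.0003,0.03]
```

play_rows(
  increments=[0,0,0,-0.0185,0.0011,0,0.03,0,0,0,-0.0182,0.0034,0,0.03,0,0,0,-0.0177,0.0057,0.0001,0.03,0,0,0,-0.0168,0.0079,0.0001,0.03,0,0,0,-0.0157,0.0099,0.0002,0.03,0,0,0,-0.0144,0.0117,0.0001,0.03,0,0,0,-0.0127,0.0135,0.0002,0.03,0,0,0,-0.011,0.015,0.0003,0.03],
)

```text
time_s: 11.2
eef_pos: [0.5071, 0.1926, 0.1686]
eef_rot: [1.142, 1.249, -1.124]
ft_force: [15.9, 5.9, -31.0]
finger_gap: 0.0395
```

```bash
python3 - <<'E'
from h import *
arc(1.75,6,np.array([0,-.0014,-.0182]))
p,d,c=cam("side","s1.png")
E
```

```text
t11.20 tcp [0.5071 0.1926 0.1686] jaw yaw -1.470 x [ 0.0117  0.0037 -0.9999] F [ 15.9444   5.9449 -30.9731] gap 0.0395 q [0.2525 0.4241 1.6171 0.0008 1.0882 1.7219]
theta0 1.061 radius 0.1516
[0.003,0,-0.002,-0.0046,0.0169,0.0013,0.03,0.003,0,-0.002,-0.0055,0.0161,0.0004,0.03,0.003,0,-0.002,-0.0036,0.0166,0.0004,0.03,0.003,0,-0.002,-0.0017,0.017,0.0003,0.03,0.003,0,-0.002,0.0001,0.0171,0.0003,0.03,0.003,0,-0.002,0.0021,0.0169,0.0002,0.03]
```

View pics/s1.png

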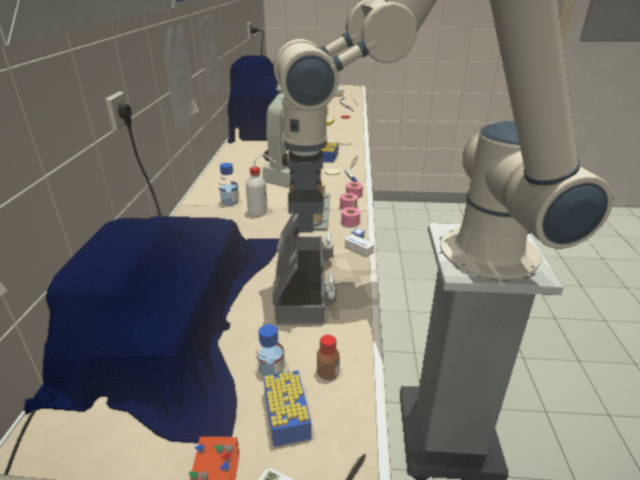

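play_rows(
  increments=[0.003,0,-0.002,-0.003,0.0165,0.0,0.03,0.003,0,-0.002,-0.0045,0.016,0.0,0.03,0.003,0,0,-0.0036,0.016,0,0.03,0.003,0,0,-0.001,0.016,0.0003,0.03],
)

```text
time_s: 11.58
eef_pos: [0.5736, 0.1982, 0.1859]
eef_rot: [1.145, 1.249, -1.131]
ft_force: [-1.8, 4.4, -4.5]
finger_gap: 0.0391
```

```bash
python3 - <<'E'
from h import *
arc(1.86,5,np.array([0,-.0014,-.0182]))
E
```

```text
t11.58 tcp [0.5736 0.1982 0.1859] jaw yaw -1.475 x [ 0.0084  0.0036 -1.    ] F [-1.8009  4.4434 -4.5314] gap 0.0391 q [0.2335 0.4911 1.4354 0.0017 1.2061 1.708 ]
theta0 1.522 radius 0.1497
[0.002,-0.001,-0.002,0.0012,0.01,0.0019,0.03,0.002,-0.001,-0.002,0.0006,0.01,0.0002,0.03,0.002,-0.001,-0.002,0.0012,0.01,0.0002,0.03,0.002,-0.001,-0.002,0.0019,0.0098,0.0002,0.03,0.002,-0.001,-0.002,0.0025,0.0097,0.0001,0.03]
```

play_rows(
  increments=[0.002,-0.001,-0.002,0.0008,0.01,0,0.03,0.002,-0.001,-0.002,0.0006,0.01,0.0002,0.03,0.002,-0.001,-0.002,0.0012,0.01,0.0002,0.03,0.002,-0.001,-0.002,0.0019,0.0098,0.0002,0.03,0,0,0,0.0015,0.005,0.0001,0.03],
)

```text
time_s: 12.0
eef_pos: [0.6197, 0.2021, 0.1804]
eef_rot: [1.138, 1.255, -1.14]
ft_force: [-1.4, 2.1, 3.7]
finger_gap: 0.0392
```

```bash
python3 - <<'E'
from h import *
arc(1.86,1,np.array([0,-.0014,-.0182]))
E
```

```text
t12.00 tcp [0.6197 0.2021 0.1804] jaw yaw -1.475 x [-0.0024  0.0001 -1.    ] F [-1.4335  2.0506  3.7087] gap 0.0392 q [0.2234 0.5634 1.3129 0.0007 1.2676 1.6987]
theta0 1.835 radius 0.1493
[0.012,0,0.002,0.0018,0.0033,0.0023,0.03]
```

play_rows(
  increments=[0,0,0,0.001,0.002,0,0.07,0,0,0,0,0,0,0.08,0,0,0,0,0,0,0.08,0,0,0,-0.025,-0.005,0,0.08,0,0,0,-0.04,-0.02,0,0.08,0,0,0,-0.03,-0.03,0,0.08,0,0,0,0,-0.03,0,0.08,0,0,0,0,-0.03,0,0.08],
)

```text
time_s: 12.67
eef_pos: [0.5066, 0.1893, 0.2767]
eef_rot: [1.135, 1.254, -1.138]
ft_force: [0.2, 0.6, -0.3]
finger_gap: 0.0802
```

```bash
cat >> h.py <<'E'
STAND=(.5172,-.2066,.0165)
def SW(x,y,z): return R.from_euler('z',STAND[2]).apply([x,y,z])+[STAND[0],STAND[1],0]
E
python3 - <<'E'
from h import *
P=SW(0,.088,0); print(P)
plan([.47,-.02,.22],down(.0165))
E
```

```text
[ 0.5157 -0.1186  0.    ]
t12.67 tcp [0.5066 0.1893 0.2767] jaw yaw -1.473 x [-0.0016 -0.0011 -1.    ] F [ 0.2009  0.5655 -0.3327] gap 0.0802 q [ 0.2476  0.3172  1.4603 -0.0007  1.366   1.7206]
13 rows; end [ 0.47 -0.02  0.22]
[-0.115,0,0,0.0044,-0.0044,0.0157,0.0912,-0.115,0,0,0.0044,-0.0061,0.0152,0.0912,-0.115,0,0,0.0043,-0.0079,0.0143,0.0912,-0.115,0,0,0.0044,-0.0094,0.0134,0.0912,-0.115,0,0,0.0044,-0.0109,0.0121,0.0912,-0.115,0,0,0.0044,-0.0122,0.0109,0.0912,-0.115,0,0,0.0044,-0.0134,0.0093,0.0912,-0.115,0,0,0.0044,-0.0144,0.0078,0.0912]
[-0.115,0,0,0.0043,-0.0151,0.006,0.0912,-0.115,0,0,0.0044,-0.0158,0.0043,0.0912,-0.115,0,0,0.0044,-0.0162,0.0025,0.0912,-0.115,0,0,0.0044,-0.0163,0.0005,0.0912,-0.115,0,0,0.0044,-0.0163,-0.0013,0.0912]
```

```bash
python3 - <<'E'
from h import *
P=SW(0,.088,0)
plan([P[0],P[1],.17],down(.0165),gap=.09)
c=viewer.get_calibration("top")
for u,v in ((342,345),(517,325),(670,350)): print(worldh(c,330+u/4,190+v/4,.038))
p,d,c=cam("side","s2.png"); crop(p,220,180,380,330,5,"s2c.png")
E
```

```text
t12.67 tcp [0.5066 0.1893 0.2767] jaw yaw -1.473 x [-0.0016 -0.0011 -1.    ] F [ 0.2009  0.5655 -0.3327] gap 0.0802 q [ 0.2476  0.3172  1.4603 -0.0007  1.366   1.7206]
13 rows; end [ 0.5157 -0.1186  0.17  ]
[-0.115,0,0,0.0082,-0.0016,0.0236,0.09,-0.115,0,0,0.0083,-0.0043,0.0233,0.09,-0.115,0,0,0.0082,-0.007,0.0227,0.09,-0.115,0,0,0.0082,-0.0094,0.0217,0.09,-0.115,0,0,0.0083,-0.012,0.0204,0.09,-0.115,0,0,0.0082,-0.0142,0.019,0.09,-0.115,0,0,0.0082,-0.0162,0.0172,0.09,-0.115,0,0,0.0083,-0.0182,0.0152,0.09]
[-0.115,0,0,0.0082,-0.0198,0.0131,0.09,-0.115,0,0,0.0082,-0.0211,0.0107,0.09,-0.115,0,0,0.0082,-0.0222,0.0082,0.09,-0.115,0,0,0.0083,-0.023,0.0055,0.09,-0.115,0,0,0.0082,-0.0235,0.0029,0.09]
[ 0.3983 -0.1441  0.038 ]
[ 0.4076 -0.2527  0.038 ]
[ 0.3894 -0.3457  0.038 ]
```

View pics/s2c.png

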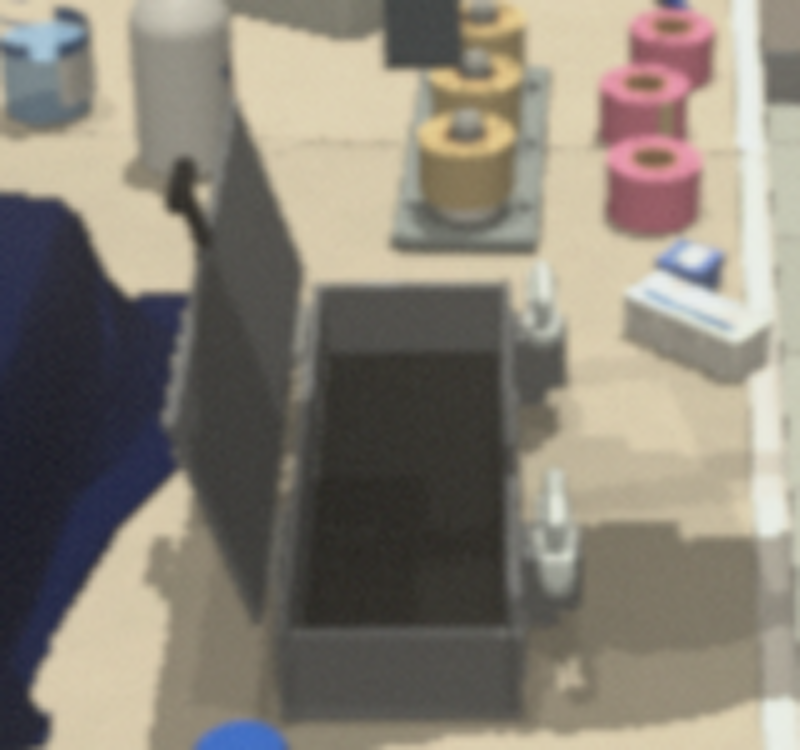

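Lid leans back on its own, both buttons along the front edge, case empty. On to roll 1.

play_rows(
  increments=[-0.115,0,0,0.0082,-0.0016,0.0236,0.09,-0.115,0,0,0.0083,-0.0043,0.0233,0.09,-0.115,0,0,0.0082,-0.007,0.0227,0.09,-0.115,0,0,0.0082,-0.0094,0.0217,0.09,-0.115,0,0,0.0083,-0.012,0.0204,0.09,-0.115,0,0,0.0082,-0.0142,0.019,0.09,-0.115,0,0,0.0082,-0.0162,0.0172,0.09,-0.115,0,0,0.0083,-0.0182,0.0152,0.09],
)

```text
time_s: 13.38
eef_pos: [0.5037, -0.0041, 0.2149]
eef_rot: [0.397, 1.528, -0.396]
ft_force: [1.0, -0.1, -0.0]
finger_gap: 0.0903
```

play_rows(
  increments=[-0.115,0,0,0.0082,-0.0198,0.0131,0.09,-0.115,0,0,0.0082,-0.0211,0.0107,0.09,-0.115,0,0,0.0082,-0.0222,0.0082,0.09,-0.115,0,0,0.0083,-0.023,0.0055,0.09,-0.1,0,0,0.0,-0.018,0.0029,0.09,0,0,0,0,0,0,0.0912],
)

```text
time_s: 13.88
eef_pos: [0.5115, -0.1256, 0.181]
eef_rot: [-0.074, 1.562, 0.069]
ft_force: [-0.1, -0.1, -0.1]
finger_gap: 0.0911
```

```bash
python3 - <<'E'
from h import *
p,d,c=cam("wrist","w5.png"); 
for y in (.088,0,-.088): print(proj(c,SW(0,y,.078)))
P=SW(0,.088,0); plan([P[0],P[1],.036],down(.0165),gap=.0912,n=6)
E
```

```text
[327.7248 236.7179]
[319.7424 336.2744]
[312.8732 421.9456]
t13.93 tcp [ 0.511  -0.1242  0.1809] jaw yaw 0.085 x [ 0.007  -0.0019 -1.    ] F [-0.1981  0.9577  0.4811] gap 0.0912 q [-0.3525  0.3897  1.6371  0.0007  1.1076 -0.438 ]
6 rows; end [ 0.5157 -0.1186  0.036 ]
[0.011,0.001,0,0.0241,0.0009,0.0007,0.0912,0.011,0.001,0,0.0242,0.001,0.0007,0.0912,0.011,0.001,0,0.0241,0.0009,0.0008,0.0912,0.011,0.001,0,0.0242,0.001,0.0007,0.0912,0.011,0.001,0,0.0241,0.0009,0.0008,0.0912,0.011,0.001,0,0.0242,0.001,0.0007,0.0912]
```

View pics/w5.png

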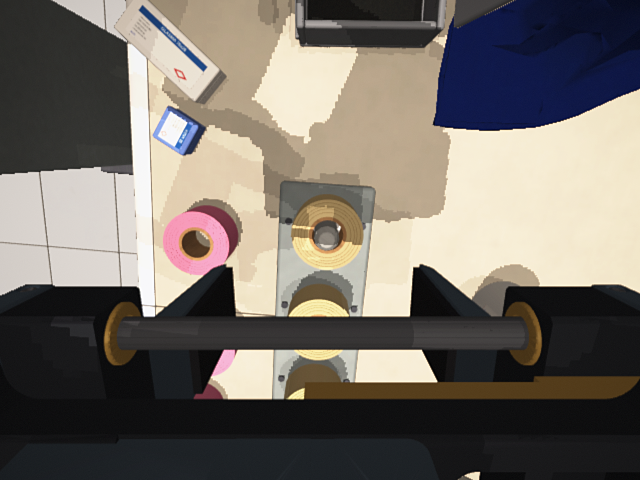

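play_rows(
  increments=[0.011,0.001,0,0.02,0.0015,0.001,0.0912,0.011,0.001,0,0.024,0.0015,0.001,0.0912,0.011,0.001,0,0.0241,0.001,0.001,0.0912,0.011,0.001,0,0.0242,0.001,0.0007,0.0912,0.011,0.001,0,0.024,0.0005,0.0004,0.0912,0.011,0.001,0,0.022,0,0.0,0.0912,0,0,0,0,0,0,0.0912],
)

```text
time_s: 14.52
eef_pos: [0.5163, -0.1145, 0.0421]
eef_rot: [-0.004, 1.562, -0.003]
ft_force: [-0.6, 0.4, -0.9]
finger_gap: 0.0909
```

```bash
python3 - <<'E'
from h import *
P=SW(0,.088,0); plan([P[0],P[1],.036],down(.0165),gap=.07)
E
```

```text
t14.52 tcp [ 0.5163 -0.1145  0.0421] jaw yaw 0.001 x [ 0.0092 -0.0047 -0.9999] F [-0.5556  0.4103 -0.8949] gap 0.0909 q [-0.3302  0.5956  1.7642 -0.0021  0.7716 -0.3295]
1 rows; end [ 0.5157 -0.1186  0.036 ]
[-0.016,0.009,0.005,0.0062,-0.0041,-0.0007,0.07]
```

play_rows(
  increments=[-0.016,0.009,0.005,0.006,-0.004,-0.0007,0.085,0,0,0,0,0,0,0.075,0,0,0,0,0,0,0.068],
)

```text
time_s: 14.77
eef_pos: [0.5156, -0.1174, 0.0378]
eef_rot: [-0.013, 1.571, 0.015]
ft_force: [0.6, 0.4, -0.1]
finger_gap: 0.0745
```

```bash
python3 - <<'E'
from h import *
P=SW(0,.088,0); plan([P[0],P[1],.036],down(.0165),gap=.05)
E
```

```text
t14.77 tcp [ 0.5156 -0.1174  0.0378] jaw yaw 0.018 x [-0.0006  0.0008 -1.    ] F [ 0.5569  0.3566 -0.1243] gap 0.0745 q [-0.3371  0.6062  1.7577  0.0009  0.7785 -0.3557]
1 rows; end [ 0.5158 -0.1187  0.036 ]
[0.001,-0.001,-0.001,0.0018,-0.0013,0.0001,0.05]
```

play_rows(
  increments=[0,0,0,0.0018,-0.001,0,0.06,0,0,0,0,0,0,0.055,0,0,0,0,0,0,0.05,0,0,0,0,0,0,0.04,0,0,0,0,0,0,0.04],
)

```text
time_s: 15.18
eef_pos: [0.5176, -0.1192, 0.0396]
eef_rot: [-0.014, 1.566, 0.013]
ft_force: [-0.1, 0.5, -0.7]
finger_gap: 0.0595
```

```bash
python3 - <<'E'
from h import *
P=SW(0,.088,0); plan([P[0],P[1],.13],down(.0165),gap=.04,n=8)
E
```

```text
t15.18 tcp [ 0.5176 -0.1192  0.0396] jaw yaw 0.017 x [ 0.0051 -0.0011 -1.    ] F [-0.055   0.4542 -0.7104] gap 0.0595 q [-0.3392  0.6033  1.7559  0.0009  0.7772 -0.357 ]
8 rows; end [ 0.5158 -0.1186  0.13  ]
[0,0.001,0,-0.0113,0.0001,-0.0002,0.04,0,0.001,0,-0.0113,0,-0.0002,0.04,0,0.001,0,-0.0113,0.0001,-0.0002,0.04,0,0.001,0,-0.0113,0,-0.0002,0.04,0,0.001,0,-0.0113,0.0001,-0.0002,0.04,0,0.001,0,-0.0113,0.0001,-0.0002,0.04,0,0.001,0,-0.0113,0,-0.0003,0.04,0,0.001,0,-0.0113,0.0001,-0.0002,0.04]
```

play_rows(
  increments=[0,0.001,0,-0.0113,0,-0.0002,0.04,0,0.001,0,-0.0113,0,-0.0002,0.04,0,0.001,0,-0.0113,0,-0.0002,0.04,0,0,0,-0.0113,0,-0.0002,0.04,0,0,0,-0.0113,0,-0.0002,0.04,0,0,0,-0.0113,0,0,0.04,0,0,0,-0.02,0,0,0.04,0,0,0,-0.02,0,0,0.04],
)

```text
time_s: 15.85
eef_pos: [0.5136, -0.1183, 0.1491]
eef_rot: [-0.012, 1.575, 0.014]
ft_force: [-1.0, -0.8, -0.9]
finger_gap: 0.0597
```

```bash
python3 - <<'E'
from h import *
P=CW(0,-.095,0); print(P); plan([P[0],P[1],.14],down(-1.499),gap=.04)
E
```

```text
[0.5274 0.0994 0.    ]
t15.85 tcp [ 0.5136 -0.1183  0.1491] jaw yaw 0.016 x [-0.0046  0.0011 -1.    ] F [-0.9622 -0.782  -0.8649] gap 0.0597 q [-0.3393  0.4372  1.6616 -0.0006  1.0474 -0.3555]
13 rows; end [0.5274 0.0995 0.14  ]
[0.117,0,0,0.0007,0.0167,0.0013,0.04,0.117,0,0,0.0007,0.0168,-0.0006,0.04,0.117,0,0,0.0007,0.0166,-0.0026,0.04,0.117,0,0,0.0007,0.0162,-0.0045,0.04,0.117,0,0,0.0008,0.0155,-0.0063,0.04,0.117,0,0,0.0007,0.0147,-0.0081,0.04,0.117,0,0,0.0007,0.0136,-0.0098,0.04,0.117,0,0,0.0007,0.0124,-0.0113,0.04]
[0.117,0,0,0.0007,0.011,-0.0127,0.04,0.117,0,0,0.0007,0.0094,-0.0139,0.04,0.117,0,0,0.0007,0.0078,-0.0148,0.04,0.117,0,0,0.0007,0.006,-0.0157,0.04,0.117,0,0,0.0008,0.0041,-0.0163,0.04]
```

```bash
python3 - <<'E'
from h import *
P=CW(0,-.095,0); plan([P[0],P[1],.14],down(1.643),gap=.04)
E
```

```text
t15.85 tcp [ 0.5136 -0.1183  0.1491] jaw yaw 0.016 x [-0.0046  0.0011 -1.    ] F [-0.9622 -0.782  -0.8649] gap 0.0597 q [-0.3393  0.4372  1.6616 -0.0006  1.0474 -0.3555]
14 rows; end [0.5274 0.0994 0.14  ]
[-0.116,0,0,0.0007,0.0155,0.0012,0.04,-0.116,0,0,0.0006,0.0153,0.0031,0.04,-0.116,0,0,0.0007,0.0148,0.0048,0.04,-0.116,0,0,0.0006,0.0142,0.0064,0.04,-0.116,0,0,0.0007,0.0134,0.0081,0.04,-0.116,0,0,0.0007,0.0123,0.0095,0.04,-0.116,0,0,0.0006,0.0111,0.0109,0.04,-0.116,0,0,0.0007,0.0098,0.0122,0.04]
[-0.116,0,0,0.0007,0.0083,0.0131,0.04,-0.116,0,0,0.0006,0.0067,0.0141,0.04,-0.116,0,0,0.0007,0.0051,0.0147,0.04,-0.116,0,0,0.0006,0.0033,0.0153,0.04,-0.116,0,0,0.0007,0.0015,0.0155,0.04,-0.116,0,0,0.0007,-0.0002,0.0155,0.04]
```

play_rows(
  increments=[-0.116,0,0,0.0007,0.0155,0.0012,0.04,-0.116,0,0,0.0006,0.0153,0.0031,0.04,-0.116,0,0,0.0007,0.0148,0.0048,0.04,-0.116,0,0,0.0006,0.0142,0.0064,0.04,-0.116,0,0,0.0007,0.0134,0.0081,0.04,-0.116,0,0,0.0007,0.0123,0.0095,0.04,-0.116,0,0,0.0006,0.0111,0.0109,0.04,-0.116,0,0,0.0007,0.0098,0.0122,0.04],
)

```text
time_s: 16.52
eef_pos: [0.5225, 0.0079, 0.1498]
eef_rot: [-0.765, 1.43, 0.758]
ft_force: [0.1, -0.8, -1.5]
finger_gap: 0.059
```

play_rows(
  increments=[-0.116,0,0,0.0007,0.0083,0.0131,0.04,-0.116,0,0,0.0006,0.0067,0.0141,0.04,-0.116,0,0,0.0007,0.0051,0.0147,0.04,-0.116,0,0,0.0006,0.0033,0.0153,0.04,-0.1,0,0,0.0007,0.0015,0.012,0.04,0,0,0,0,0,0,0.04],
)

```text
time_s: 17.02
eef_pos: [0.5227, 0.0884, 0.1467]
eef_rot: [-1.219, 1.203, 1.211]
ft_force: [-1.0, -0.0, -0.3]
finger_gap: 0.0593
```

```bash
python3 - <<'E'
from h import *
P=CW(0,-.095,0); plan([P[0],P[1],.09],down(1.643),gap=.04,n=5)
E
```

```text
t17.02 tcp [0.5227 0.0884 0.1467] jaw yaw 1.580 x [ 0.0049 -0.0016 -1.    ] F [-0.9683 -0.033  -0.2984] gap 0.0593 q [ 0.0561  0.4403  1.6647 -0.0022  1.0318 -1.5224]
5 rows; end [0.5274 0.0994 0.09  ]
[-0.013,0,0.001,0.0113,-0.0009,0.0022,0.04,-0.013,0,0.001,0.0114,-0.0009,0.0022,0.04,-0.013,0,0.001,0.0113,-0.001,0.0022,0.04,-0.013,0,0.001,0.0113,-0.001,0.0022,0.04,-0.013,0,0.001,0.0113,-0.0011,0.0022,0.04]
```

play_rows(
  increments=[-0.013,0,0.001,0.0113,-0.0009,0.0022,0.04,-0.013,0,0.001,0.0114,-0.0009,0.0022,0.04,-0.013,0,0.001,0.0113,-0.001,0.0022,0.04,-0.013,0,0.001,0.0113,-0.001,0.0022,0.04,-0.013,0,0.001,0.01,-0.001,0.0015,0.04,0,0,0,0,0,0,0.04],
)

```text
time_s: 17.52
eef_pos: [0.5273, 0.0973, 0.0853]
eef_rot: [-1.259, 1.18, 1.257]
ft_force: [-1.2, 0.0, -0.6]
finger_gap: 0.0596
```

```bash
python3 - <<'E'
from h import *
P=CW(0,-.095,0); plan([P[0],P[1],.022],down(1.643),gap=.04,n=7)
E
```

```text
t17.52 tcp [0.5273 0.0973 0.0853] jaw yaw 1.637 x [-0.0009 -0.0024 -1.    ] F [-1.2008  0.0098 -0.5765] gap 0.0596 q [ 0.0726  0.5375  1.7041 -0.003   0.9011 -1.5624]
7 rows; end [0.5274 0.0995 0.022 ]
[-0.001,0,0,0.009,0,0.0003,0.04,-0.001,0,0,0.0091,-0.0001,0.0004,0.04,-0.001,0,0,0.009,0,0.0003,0.04,-0.001,0,0,0.0091,-0.0001,0.0003,0.04,-0.001,0,0,0.009,0,0.0003,0.04,-0.001,0,0,0.009,0,0.0004,0.04,-0.001,0,0,0.0091,-0.0001,0.0003,0.04]
```

play_rows(
  increments=[-0.001,0,0,0.009,0,0.0003,0.04,-0.001,0,0,0.0091,0,0.0004,0.04,-0.001,0,0,0.009,0,0.0003,0.04,-0.001,0,0,0.0091,0,0.0003,0.04,0,0,0,0.009,0,0.0003,0.04,0,0,0,0.009,0,0,0.04,0,0,0,0.006,0,0,0.04,0,0,0,0,0,0,0.04],
)

```text
time_s: 18.18
eef_pos: [0.5274, 0.0976, 0.0182]
eef_rot: [-1.259, 1.18, 1.257]
ft_force: [-1.6, 0.8, 5.2]
finger_gap: 0.0595
```

```bash
python3 - <<'E'
from h import *
st()
E
```

```text
t18.18 tcp [0.5274 0.0976 0.0182] jaw yaw 1.637 x [-0.0009 -0.0026 -1.    ] F [-1.5966  0.8157  5.2375] gap 0.0595 q [ 0.0733  0.6459  1.7498 -0.0037  0.7469 -1.5605]
```

play_rows(
  increments=[0,0,0,0,0,0,0.065,0,0,0,0,0,0,0.069,0,0,0,0,0,0,0.069,0,0,0,-0.015,0,0,0.069,0,0,0,-0.03,0,0,0.069,0,0,0,-0.035,0,0,0.069,0,0,0,-0.04,0,0,0.08,0,0,0,0,0,0,0.0912],
)

```text
time_s: 18.85
eef_pos: [0.5266, 0.0979, 0.1419]
eef_rot: [-1.257, 1.183, 1.26]
ft_force: [1.9, -0.1, 1.6]
finger_gap: 0.0795
```

```bash
python3 - <<'E'
from h import *
p,d,c=cam("side","s3.png"); crop(p,220,180,380,330,5,"s3c.png")
P=SW(0,0,0); plan([P[0],P[1],.15],down(.0165))
E
```

```text
t18.90 tcp [0.5255 0.0978 0.1392] jaw yaw 1.636 x [-0.0071 -0.003  -1.    ] F [ 0.0895  0.4674 -0.0058] gap 0.0835 q [ 0.0739  0.4608  1.652  -0.0029  1.0362 -1.5611]
14 rows; end [ 0.5172 -0.2066  0.15  ]
[0.116,-0.001,0,-0.0007,0.002,-0.0217,0.0912,0.116,-0.001,0,-0.0007,-0.0005,-0.0217,0.0912,0.116,-0.001,0,-0.0008,-0.003,-0.0216,0.0912,0.116,-0.001,0,-0.0007,-0.0055,-0.021,0.0912,0.116,-0.001,0,-0.0008,-0.0078,-0.0203,0.0912,0.116,-0.001,0,-0.0008,-0.0102,-0.0192,0.0912,0.116,-0.001,0,-0.0008,-0.0123,-0.0179,0.0912,0.116,-0.001,0,-0.0009,-0.0144,-0.0164,0.0912]
[0.116,-0.001,0,-0.0008,-0.0161,-0.0146,0.0912,0.116,-0.001,0,-0.0009,-0.0177,-0.0126,0.0912,0.116,-0.001,0,-0.0009,-0.019,-0.0105,0.0912,0.116,-0.001,0,-0.0009,-0.0202,-0.0082,0.0912,0.116,-0.001,0,-0.0009,-0.0209,-0.0059,0.0912,0.116,-0.001,0,-0.0009,-0.0215,-0.0033,0.0912]
```

View pics/s3c.png

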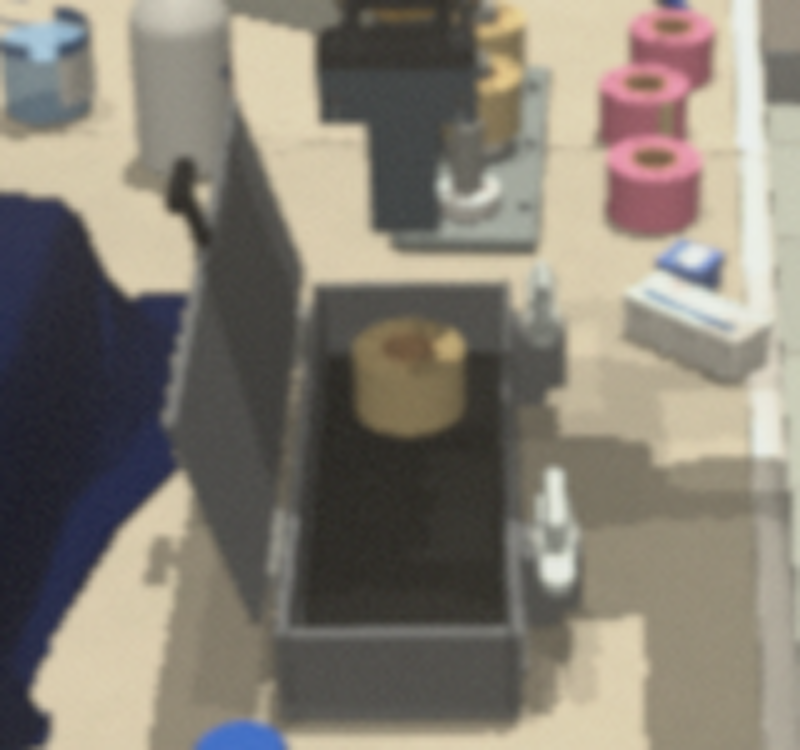

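play_rows(
  increments=[0.116,0,0,-0.0007,0.002,-0.0217,0.0912,0.116,0,0,-0.0007,-0.0005,-0.0217,0.0912,0.116,0,0,-0.0008,-0.003,-0.0216,0.0912,0.116,0,0,-0.0007,-0.0055,-0.021,0.0912,0.116,0,0,-0.0008,-0.0078,-0.0203,0.0912,0.116,0,0,-0.0008,-0.0102,-0.0192,0.0912,0.116,0,0,-0.0008,-0.0123,-0.0179,0.0912,0.116,0,0,-0.0009,-0.0144,-0.0164,0.0912],
)

```text
time_s: 19.57
eef_pos: [0.5169, -0.0789, 0.1445]
eef_rot: [-0.529, 1.512, 0.531]
ft_force: [0.4, -0.4, 0.5]
finger_gap: 0.0912
```

play_rows(
  increments=[0.116,0,0,-0.0008,-0.0161,-0.0146,0.0912,0.116,0,0,-0.0009,-0.0177,-0.0126,0.0912,0.116,0,0,-0.0009,-0.019,-0.0105,0.0912,0.116,0,0,-0.0009,-0.0202,-0.0082,0.0912,0.11,0,0,-0.0009,-0.018,-0.0059,0.0912,0,0,0,0,0,0,0.0912],
)

```text
time_s: 20.07
eef_pos: [0.5057, -0.1926, 0.1461]
eef_rot: [-0.05, 1.58, 0.049]
ft_force: [0.5, 0.3, -0.3]
finger_gap: 0.0912
```

```bash
python3 - <<'E'
from h import *
P=SW(0,0,0); plan([P[0],P[1],.1],down(.0165),n=4)
E
```

```text
t20.07 tcp [ 0.5057 -0.1926  0.1461] jaw yaw 0.063 x [-0.0102 -0.0009 -0.9999] F [ 0.4978  0.3264 -0.3206] gap 0.0912 q [-0.4706  0.4605  1.6273 -0.0062  1.0625 -0.5302]
4 rows; end [ 0.5172 -0.2066  0.1   ]
[0.012,-0.003,0,0.0115,-0.0037,0.0028,0.0912,0.012,-0.003,0,0.0115,-0.0036,0.0027,0.0912,0.012,-0.003,0,0.0115,-0.0036,0.0028,0.0912,0.012,-0.003,0,0.0115,-0.0036,0.0028,0.0912]
```

play_rows(
  increments=[0.012,-0.003,0,0.0115,-0.0037,0.0028,0.0912,0.012,-0.003,0,0.0115,-0.0036,0.0027,0.0912,0.012,-0.003,0,0.0115,-0.0036,0.0028,0.0912,0.012,-0.003,0,0.0115,-0.003,0.0028,0.0912,0,0,0,0,0,0,0.0912],
)

```text
time_s: 20.48
eef_pos: [0.5164, -0.2061, 0.0965]
eef_rot: [-0.012, 1.569, 0.013]
ft_force: [-0.9, 0.2, -0.1]
finger_gap: 0.0913
```

```bash
python3 - <<'E'
from h import *
p,d,c=cam("wrist","w6.png"); print(proj(c,SW(0,0,.078)),proj(c,SW(0,.088,.078)))
P=SW(0,0,0); plan([P[0],P[1],.038],down(.0165),n=4)
E
```

```text
[323.8227 283.8644] [323.7354 120.0833]
t20.53 tcp [ 0.5164 -0.2059  0.0974] jaw yaw 0.017 x [ 0.0013  0.0005 -1.    ] F [-0.2779  0.3804  0.065 ] gap 0.0913 q [-0.4876  0.54    1.6472  0.0013  0.9534 -0.505 ]
4 rows; end [ 0.5172 -0.2066  0.038 ]
[0,0,0,0.0148,-0.0002,0.0002,0.0912,0,0,0,0.0149,-0.0001,0.0002,0.0912,0,0,0,0.0148,-0.0002,0.0002,0.0912,0,0,0,0.0149,-0.0002,0.0001,0.0912]
```

View pics/w6.png

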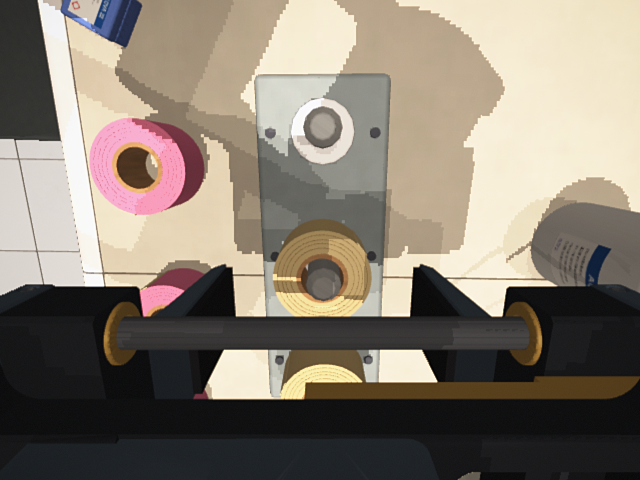

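play_rows(
  increments=[0,0,0,0.0148,-0.0002,0.0002,0.0912,0,0,0,0.0149,-0.0001,0.0002,0.0912,0,0,0,0.0148,-0.0002,0.0002,0.0912,0,0,0,0.0145,0,0,0.0912,0,0,0,0,0,0,0.0912],
)

```text
time_s: 20.95
eef_pos: [0.5179, -0.2046, 0.0394]
eef_rot: [-0.02, 1.567, 0.019]
ft_force: [-1.2, 0.1, -0.2]
finger_gap: 0.0913
```

```bash
python3 - <<'E'
from h import *
P=SW(0,0,0); plan([P[0],P[1],.038],down(.0165),gap=.06)
E
```

```text
t20.95 tcp [ 0.5179 -0.2046  0.0394] jaw yaw 0.025 x [ 0.0035 -0.0006 -1.    ] F [-1.1634  0.077  -0.2238] gap 0.0913 q [-0.4842  0.6276  1.6902  0.0015  0.8204 -0.5101]
1 rows; end [ 0.5172 -0.2066  0.038 ]
[0.008,0.004,0.001,0.0014,-0.002,-0.0007,0.06]
```

play_rows(
  increments=[0.008,0.004,0.001,0.0016,-0.002,-0.0007,0.08,0,0,0,0,0,0,0.07,0,0,0,0,0,0,0.06,0,0,0,0,0,0,0.05,0,0,0,0,0,0,0.045,0,0,0,0,0,0,0.04],
)

```text
time_s: 21.45
eef_pos: [0.5184, -0.2066, 0.0417]
eef_rot: [-0.016, 1.569, 0.014]
ft_force: [-0.2, 0.3, -1.9]
finger_gap: 0.0585
```

```bash
python3 - <<'E'
from h import *
P=SW(0,0,0); plan([P[0],P[1],.13],down(.0165),gap=.04,n=8)
E
```

```text
t21.45 tcp [ 0.5184 -0.2066  0.0417] jaw yaw 0.019 x [ 0.0019 -0.0011 -1.    ] F [-0.2373  0.3431 -1.9497] gap 0.0585 q [-0.4861  0.6254  1.6844 -0.0001  0.8296 -0.5051]
8 rows; end [ 0.5172 -0.2066  0.13  ]
[0,0,0,-0.011,0,-0.0001,0.04,0,0,0,-0.0111,0,-0.0002,0.04,0,0,0,-0.011,0,-0.0001,0.04,0,0,0,-0.011,-0.0001,-0.0001,0.04,0,0,0,-0.0111,0,-0.0002,0.04,0,0,0,-0.011,0,-0.0001,0.04,0,0,0,-0.0111,0,-0.0001,0.04,0,0,0,-0.011,0,-0.0001,0.04]
```

play_rows(
  increments=[0,0,0,-0.011,0,-0.0001,0.04,0,0,0,-0.0111,0,-0.0002,0.04,0,0,0,-0.011,0,-0.0001,0.04,0,0,0,-0.011,0,-0.0001,0.04,0,0,0,-0.0111,0,-0.0002,0.04,0,0,0,-0.014,0,0,0.04,0,0,0,-0.02,0,0,0.04,0,0,0,-0.02,0,0,0.04],
)

```text
time_s: 22.12
eef_pos: [0.5155, -0.2055, 0.1599]
eef_rot: [-0.015, 1.572, 0.015]
ft_force: [0.0, 0.2, -1.1]
finger_gap: 0.0585
```

```bash
python3 - <<'E'
from h import *
P=CW(0,0,0); print(P); plan([P[0],P[1],.15],down(1.643),gap=.04)
E
```

```text
[0.5206 0.1942 0.    ]
t22.12 tcp [ 0.5155 -0.2055  0.1599] jaw yaw 0.019 x [-0.0009  0.0004 -1.    ] F [ 0.0396  0.2392 -1.0672] gap 0.0585 q [-0.4869  0.4568  1.5856 -0.0001  1.1002 -0.506 ]
14 rows; end [0.5206 0.1942 0.15  ]
[-0.116,0,0,0.0007,0.0285,0.0009,0.04,-0.116,0,0,0.0007,0.0283,0.0042,0.04,-0.116,0,0,0.0008,0.0275,0.0075,0.04,-0.116,0,0,0.0007,0.0266,0.0106,0.04,-0.116,0,0,0.0007,0.0251,0.0135,0.04,-0.116,0,0,0.0007,0.0234,0.0164,0.04,-0.116,0,0,0.0007,0.0213,0.019,0.04,-0.116,0,0,0.0007,0.0189,0.0214,0.04]
[-0.116,0,0,0.0008,0.0164,0.0234,0.04,-0.116,0,0,0.0007,0.0136,0.0251,0.04,-0.116,0,0,0.0007,0.0106,0.0265,0.04,-0.116,0,0,0.0007,0.0074,0.0276,0.04,-0.116,0,0,0.0007,0.0042,0.0282,0.04,-0.116,0,0,0.0007,0.0008,0.0286,0.04]
```

play_rows(
  increments=[-0.116,0,0,0.0007,0.0285,0.0009,0.04,-0.116,0,0,0.0007,0.0283,0.0042,0.04,-0.116,0,0,0.0008,0.0275,0.0075,0.04,-0.116,0,0,0.0007,0.0266,0.0106,0.04,-0.116,0,0,0.0007,0.0251,0.0135,0.04,-0.116,0,0,0.0007,0.0234,0.0164,0.04,-0.116,0,0,0.0007,0.0213,0.019,0.04,-0.116,0,0,0.0007,0.0189,0.0214,0.04],
)

```text
time_s: 22.78
eef_pos: [0.5194, 0.0252, 0.169]
eef_rot: [-0.772, 1.421, 0.749]
ft_force: [1.4, 0.6, -2.0]
finger_gap: 0.0587
```

play_rows(
  increments=[-0.116,0,0,0.0008,0.0164,0.0234,0.04,-0.116,0,0,0.0007,0.0136,0.0251,0.04,-0.116,0,0,0.0007,0.0106,0.0265,0.04,-0.116,0,0,0.0007,0.0074,0.0276,0.04,-0.11,0,0,0.0007,0.0042,0.024,0.04,0,0,0,0,0,0,0.04],
)

```text
time_s: 23.28
eef_pos: [0.513, 0.1751, 0.172]
eef_rot: [-1.24, 1.186, 1.205]
ft_force: [-1.6, 0.6, -0.9]
finger_gap: 0.0586
```

```bash
python3 - <<'E'
from h import *
p,d,c=cam("side","s4.png"); crop(p,220,180,380,330,5,"s4c.png")
P=CW(0,0,0); plan([P[0],P[1],.1],down(1.643),gap=.04,n=5)
E
```

```text
t23.33 tcp [0.5132 0.1736 0.1721] jaw yaw 1.587 x [ 0.0237 -0.0055 -0.9997] F [-0.5485  0.3576 -0.4318] gap 0.0584 q [ 0.2229  0.4152  1.6215 -0.012   1.0831 -1.3582]
5 rows; end [0.5206 0.1942 0.1   ]
[-0.011,-0.001,0.005,0.0144,-0.0012,0.0042,0.04,-0.011,-0.001,0.005,0.0145,-0.0013,0.0041,0.04,-0.011,-0.001,0.005,0.0144,-0.0015,0.0041,0.04,-0.011,-0.001,0.005,0.0144,-0.0015,0.0041,0.04,-0.011,-0.001,0.005,0.0144,-0.0017,0.0041,0.04]
```

View pics/s4c.png

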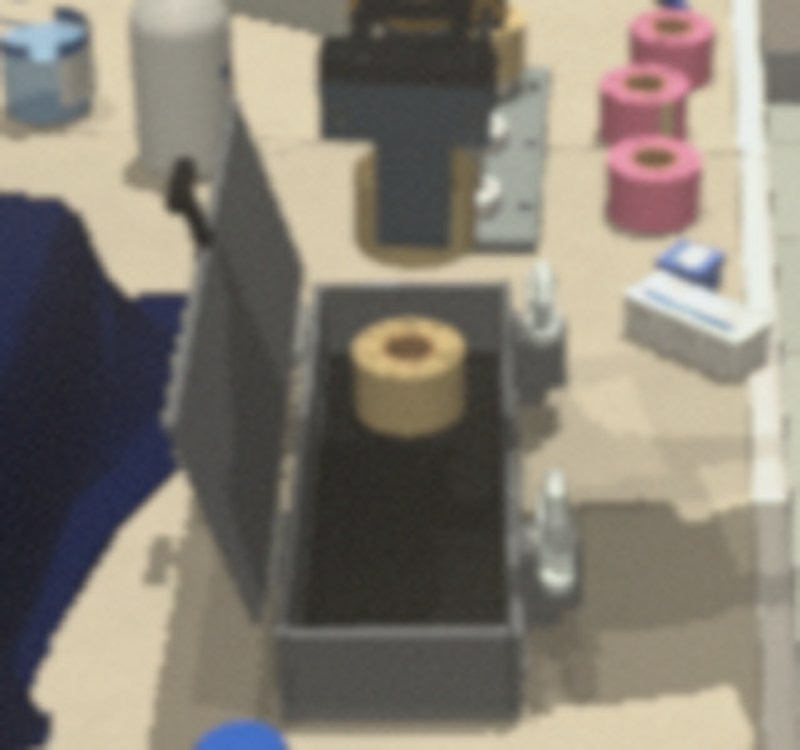

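play_rows(
  increments=[-0.011,-0.001,0.005,0.0144,-0.0012,0.0042,0.04,-0.011,-0.001,0.005,0.0145,-0.0013,0.0041,0.04,-0.011,-0.001,0.005,0.0144,-0.0015,0.0041,0.04,-0.011,-0.001,0.005,0.0144,-0.0015,0.0041,0.04,-0.011,-0.001,0.005,0.0144,-0.0017,0.0041,0.04,0,0,0,0,0,0,0.04],
)

```text
time_s: 23.83
eef_pos: [0.5218, 0.1919, 0.0955]
eef_rot: [-1.257, 1.18, 1.258]
ft_force: [-1.0, -0.5, -1.5]
finger_gap: 0.0587
```

```bash
python3 - <<'E'
from h import *
P=CW(0,0,0); plan([P[0],P[1],.03],down(1.643),gap=.04,n=7)
E
```

```text
t23.83 tcp [0.5218 0.1919 0.0955] jaw yaw 1.636 x [-0.002  -0.0015 -1.    ] F [-0.9861 -0.5054 -1.5391] gap 0.0587 q [ 0.2457  0.5441  1.6457 -0.0012  0.9541 -1.3891]
7 rows; end [0.5206 0.1942 0.03  ]
[-0.001,0,0,0.0094,0.0001,0.0003,0.04,-0.001,0,0,0.0093,0.0002,0.0004,0.04,-0.001,0,0,0.0094,0.0001,0.0003,0.04,-0.001,0,0,0.0093,0.0001,0.0004,0.04,-0.001,0,0,0.0094,0.0001,0.0003,0.04,-0.001,0,0,0.0094,0.0002,0.0004,0.04,-0.001,0,0,0.0093,0.0001,0.0003,0.04]
```

play_rows(
  increments=[-0.001,0,0,0.0094,0.0001,0.0003,0.04,-0.001,0,0,0.0093,0.0002,0.0004,0.04,-0.001,0,0,0.0094,0.0001,0.0003,0.04,-0.001,0,0,0.0093,0.0001,0.0004,0.04,-0.001,0,0,0.0094,0.0001,0.0003,0.04,-0.001,0,0,0.009,0.0002,0.0004,0.04,0,0,0,0.008,0,0,0.04,0,0,0,0.003,0,0,0.04],
)

```text
time_s: 24.5
eef_pos: [0.5206, 0.1915, 0.022]
eef_rot: [-1.258, 1.181, 1.258]
ft_force: [-0.3, -0.2, -1.4]
finger_gap: 0.0585
```

```bash
python3 - <<'E'
from h import *
st()
E
```

```text
t24.50 tcp [0.5206 0.1915 0.022 ] jaw yaw 1.637 x [-0.0025 -0.0019 -1.    ] F [-0.2741 -0.1599 -1.4155] gap 0.0585 q [ 0.2456  0.6556  1.6997 -0.0018  0.7891 -1.3896]
```

play_rows(
  increments=[0,0,0,0.003,0,0,0.04,0,0,0,0,0,0,0.04],
)

```text
time_s: 24.67
eef_pos: [0.5214, 0.1914, 0.0194]
eef_rot: [-1.258, 1.18, 1.257]
ft_force: [-0.2, -1.3, -1.1]
finger_gap: 0.0588
```

play_rows(
  increments=[0,0,0,0.0025,0,0,0.04,0,0,0,0,0,0,0.04],
)

```text
time_s: 24.83
eef_pos: [0.5223, 0.1915, 0.0187]
eef_rot: [-1.259, 1.177, 1.255]
ft_force: [0.1, -0.9, -1.5]
finger_gap: 0.0585
```

play_rows(
  increments=[0,0,0,0.003,0,0,0.04,0,0,0,0.001,0,0,0.04],
)

```text
time_s: 25.0
eef_pos: [0.5232, 0.1917, 0.0169]
eef_rot: [-1.26, 1.175, 1.253]
ft_force: [-6.3, -1.8, 12.1]
finger_gap: 0.0586
```

Contact. Release.

play_rows(
  increments=[0,0,0,0,0,0,0.065,0,0,0,0,0,0,0.069,0,0,0,0,0,0,0.069,0,0,0,-0.015,0,0,0.069,0,0,0,-0.03,0,0,0.069,0,0,0,-0.035,0,0,0.069,0,0,0,-0.04,0,0,0.08,0,0,0,0,0,0,0.0912],
)

```text
time_s: 25.67
eef_pos: [0.5221, 0.1918, 0.1396]
eef_rot: [-1.259, 1.178, 1.256]
ft_force: [2.6, 0.9, 1.5]
finger_gap: 0.0797
```

```bash
python3 - <<'E'
from h import *
p,d,c=cam("side","s5.png"); crop(p,220,150,400,330,4,"s5c.png")
P=SW(0,-.088,0); plan([P[0],P[1],.15],down(.0165))
E
```

```text
t25.72 tcp [0.5209 0.1915 0.1368] jaw yaw 1.636 x [-0.0016 -0.0025 -1.    ] F [ 0.0703  0.5728 -0.1952] gap 0.0835 q [ 0.246   0.4865  1.6091 -0.0023  1.0481 -1.3892]
14 rows; end [ 0.5187 -0.2946  0.15  ]
[0.116,0,0,-0.0009,0.0024,-0.0346,0.0912,0.116,0,0,-0.0008,-0.0016,-0.0347,0.0912,0.116,0,0,-0.0009,-0.0055,-0.0343,0.0912,0.116,0,0,-0.0008,-0.0096,-0.0334,0.0912,0.116,0,0,-0.0009,-0.0133,-0.0321,0.0912,0.116,0,0,-0.0008,-0.0169,-0.0303,0.0912,0.116,0,0,-0.0009,-0.0204,-0.0281,0.0912,0.116,0,0,-0.0008,-0.0234,-0.0256,0.0912]
[0.116,0,0,-0.0009,-0.0263,-0.0227,0.0912,0.116,0,0,-0.0008,-0.0287,-0.0196,0.0912,0.116,0,0,-0.0009,-0.0308,-0.016,0.0912,0.116,0,0,-0.0008,-0.0324,-0.0124,0.0912,0.116,0,0,-0.0009,-0.0337,-0.0086,0.0912,0.116,0,0,-0.0009,-0.0344,-0.0046,0.0912]
```

View pics/s5c.png

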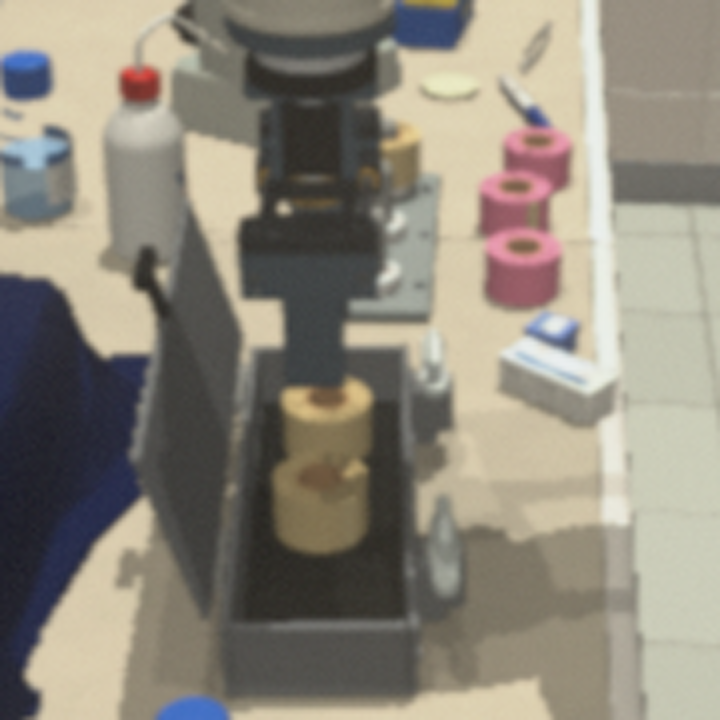

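play_rows(
  increments=[0.116,0,0,-0.0015,0.0024,-0.0346,0.0912,0.116,0,0,-0.0015,-0.0016,-0.0347,0.0912,0.116,0,0,-0.0015,-0.0055,-0.0343,0.0912,0.116,0,0,-0.0008,-0.0096,-0.0334,0.0912,0.116,0,0,-0.0009,-0.0133,-0.0321,0.0912,0.116,0,0,-0.0008,-0.0169,-0.0303,0.0912,0.116,0,0,-0.0009,-0.0204,-0.0281,0.0912,0.116,0,0,-0.0008,-0.0234,-0.0256,0.0912],
)

```text
time_s: 26.38
eef_pos: [0.5154, -0.0906, 0.1419]
eef_rot: [-0.532, 1.507, 0.534]
ft_force: [1.5, -0.3, 0.0]
finger_gap: 0.091
```

play_rows(
  increments=[0.116,0,0,-0.0009,-0.0263,-0.0227,0.0912,0.116,0,0,-0.0008,-0.0287,-0.0196,0.0912,0.116,0,0,-0.0009,-0.0308,-0.016,0.0912,0.116,0,0,-0.0008,-0.0324,-0.0124,0.0912,0.11,0,0,-0.0009,-0.03,-0.0086,0.0912,0,0,0,0,0,0,0.0912],
)

```text
time_s: 26.88
eef_pos: [0.5033, -0.2744, 0.1411]
eef_rot: [-0.05, 1.577, 0.052]
ft_force: [-0.3, -0.5, -0.2]
finger_gap: 0.0911
```

```bash
python3 - <<'E'
from h import *
P=SW(0,-.088,0); plan([P[0],P[1],.1],down(.0165),n=5)
E
```

```text
t26.88 tcp [ 0.5033 -0.2744  0.1411] jaw yaw 0.065 x [-0.0069  0.0009 -1.    ] F [-0.3198 -0.4573 -0.2084] gap 0.0911 q [-0.6013  0.5053  1.5561 -0.0036  1.0864 -0.6644]
5 rows; end [ 0.5187 -0.2946  0.1   ]
[0.01,-0.001,0,0.0082,-0.0042,0.0029,0.0912,0.01,-0.001,0,0.0082,-0.0043,0.0029,0.0912,0.01,-0.001,0,0.0082,-0.0041,0.0029,0.0912,0.01,-0.001,0,0.0082,-0.0042,0.003,0.0912,0.01,-0.001,0,0.0082,-0.0041,0.003,0.0912]
```

play_rows(
  increments=[0.01,-0.001,0,0.0082,-0.0042,0.0029,0.0912,0.01,-0.001,0,0.0082,-0.0043,0.0029,0.0912,0.01,-0.001,0,0.0082,-0.0041,0.0029,0.0912,0.01,-0.001,0,0.0082,-0.0042,0.003,0.0912,0.008,0,0,0.0082,-0.0035,0.002,0.0912,0,0,0,0,0,0,0.0912],
)

```text
time_s: 27.38
eef_pos: [0.518, -0.2936, 0.0918]
eef_rot: [-0.008, 1.577, 0.015]
ft_force: [-1.9, -0.2, -1.1]
finger_gap: 0.0912
```

```bash
python3 - <<'E'
from h import *
p,d,c=cam("wrist","w7.png"); print(proj(c,SW(0,-.088,.078)))
P=SW(0,-.088,0); plan([P[0],P[1],.038],down(.0165),n=4)
E
```

```text
[323.8351 287.8482]
t27.43 tcp [ 0.5179 -0.2934  0.0924] jaw yaw 0.016 x [-0.0064  0.0044 -1.    ] F [ 0.0577  0.6303 -0.5652] gap 0.0913 q [-0.6156  0.5943  1.5438 -0.0001  1.0113 -0.6311]
4 rows; end [ 0.5186 -0.2946  0.038 ]
[0,-0.002,-0.001,0.0136,-0.0004,0.0003,0.0912,0,-0.002,-0.001,0.0136,-0.0003,0.0002,0.0912,0,-0.002,-0.001,0.0136,-0.0004,0.0002,0.0912,0,-0.002,-0.001,0.0136,-0.0003,0.0002,0.0912]
```

View pics/w7.png

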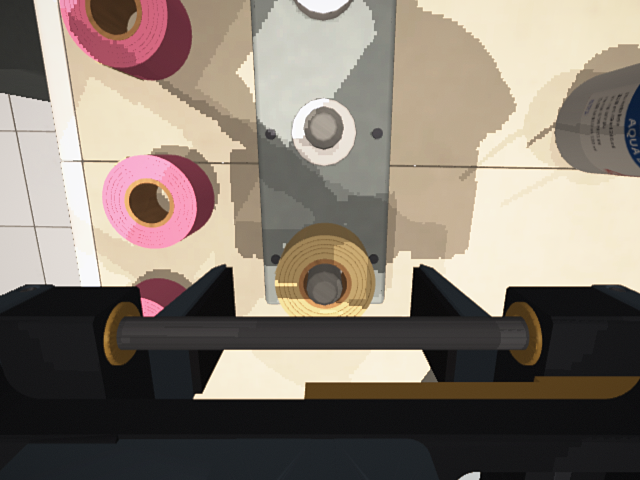

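play_rows(
  increments=[0,-0.002,-0.001,0.0136,-0.0004,0.0003,0.0912,0,-0.002,-0.001,0.0136,-0.0003,0.0002,0.0912,0,-0.002,-0.001,0.0136,-0.0004,0.0002,0.0912,0,0,0,0.0136,-0.0003,0.0002,0.0912,0,0,0,0,0,0,0.0912],
)

```text
time_s: 27.85
eef_pos: [0.5203, -0.2929, 0.0375]
eef_rot: [-0.016, 1.569, 0.016]
ft_force: [-0.4, 0.7, -1.3]
finger_gap: 0.091
```

```bash
python3 - <<'E'
from h import *
P=SW(0,-.088,0); plan([P[0],P[1],.037],down(.0165),gap=.06)
E
```

```text
t27.85 tcp [ 0.5203 -0.2929  0.0375] jaw yaw 0.020 x [ 0.0021  0.0001 -1.    ] F [-0.4061  0.6506 -1.3137] gap 0.0910 q [-0.6135  0.6693  1.5861  0.0016  0.8845 -0.6347]
1 rows; end [ 0.5187 -0.2946  0.037 ]
[0.004,0.002,0,0.0005,-0.0016,-0.0017,0.06]
```

play_rows(
  increments=[0.004,0.002,0,0.001,-0.0016,-0.0018,0.08,0,0,0,0,0,0,0.07,0,0,0,0,0,0,0.06,0,0,0,0,0,0,0.05,0,0,0,0,0,0,0.045,0,0,0,0,0,0,0.04],
)

```text
time_s: 28.35
eef_pos: [0.5197, -0.2946, 0.0399]
eef_rot: [-0.015, 1.568, 0.012]
ft_force: [0.5, 0.1, -0.4]
finger_gap: 0.0597
```

```bash
python3 - <<'E'
from h import *
P=SW(0,-.088,0); plan([P[0],P[1],.13],down(.0165),gap=.04,n=8)
E
```

```text
t28.35 tcp [ 0.5197 -0.2946  0.0399] jaw yaw 0.017 x [ 0.0025 -0.0018 -1.    ] F [ 0.4564  0.0701 -0.3969] gap 0.0597 q [-0.6156  0.6657  1.585  -0.      0.8878 -0.6331]
8 rows; end [ 0.5186 -0.2946  0.13  ]
[0,0,0,-0.0113,0,-0.0001,0.04,0,0,0,-0.0112,0,-0.0001,0.04,0,0,0,-0.0113,0,-0.0001,0.04,0,0,0,-0.0112,-0.0001,-0.0001,0.04,0,0,0,-0.0113,0,-0.0001,0.04,0,0,0,-0.0112,0,-0.0001,0.04,0,0,0,-0.0113,0,-0.0002,0.04,0,0,0,-0.0113,0,-0.0001,0.04]
```

play_rows(
  increments=[0,0,0,0,0,0,0.04,0,0,0,-0.0113,0,-0.0001,0.04,0,0,0,-0.0113,0,-0.0001,0.04,0,0,0,-0.0113,0,-0.0001,0.04,0,0,0,-0.0112,0,-0.0001,0.04,0,0,0,-0.0113,0,-0.0001,0.04,0,0,0,-0.02,0,-0.0001,0.04,0,0,0,-0.025,0,-0.0002,0.04],
)

```text
time_s: 29.02
eef_pos: [0.5167, -0.2932, 0.1477]
eef_rot: [-0.013, 1.572, 0.015]
ft_force: [0.4, -0.4, -0.6]
finger_gap: 0.0591
```

```bash
python3 - <<'E'
from h import *
P=CW(0,.095,0); print(P); plan([P[0],P[1],.15],down(1.643),gap=.04)
E
```

```text
[0.5138 0.289  0.    ]
t29.02 tcp [ 0.5167 -0.2932  0.1477] jaw yaw 0.017 x [-0.0015  0.0011 -1.    ] F [ 0.3585 -0.4233 -0.5604] gap 0.0591 q [-0.6166  0.5215  1.5006  0.      1.1214 -0.634 ]
15 rows; end [0.5138 0.2889 0.15  ]
[-0.108,0,0,-0.0001,0.0388,0.0005,0.04,-0.108,0,0,-0.0001,0.0385,0.0046,0.04,-0.108,0,0,-0.0001,0.0378,0.0088,0.04,-0.108,0,0,-0.0001,0.0367,0.0128,0.04,-0.108,0,0,-0.0002,0.035,0.0167,0.04,-0.108,0,0,-0.0001,0.033,0.0204,0.04,-0.108,0,0,-0.0001,0.0307,0.0238,0.04,-0.108,0,0,-0.0001,0.0279,0.027,0.04]
[-0.108,0,0,-0.0001,0.0248,0.0298,0.04,-0.108,0,0,-0.0001,0.0215,0.0323,0.04,-0.108,0,0,-0.0001,0.0179,0.0345,0.04,-0.108,0,0,-0.0001,0.0141,0.0361,0.04,-0.108,0,0,-0.0001,0.01,0.0375,0.04,-0.108,0,0,-0.0002,0.006,0.0384,0.04,-0.108,0,0,-0.0001,0.0018,0.0387,0.04]
```

play_rows(
  increments=[-0.108,0,0,-0.0015,0.0388,0.0005,0.04,-0.108,0,0,-0.0015,0.0385,0.0046,0.04,-0.108,0,0,-0.0001,0.0378,0.0088,0.04,-0.108,0,0,-0.0001,0.0367,0.0128,0.04,-0.108,0,0,-0.0002,0.035,0.0167,0.04,-0.108,0,0,-0.0001,0.033,0.0204,0.04,-0.108,0,0,-0.0001,0.0307,0.0238,0.04,-0.108,0,0,-0.0001,0.0279,0.027,0.04],
)

```text
time_s: 29.68
eef_pos: [0.5163, 0.0193, 0.1663]
eef_rot: [-0.719, 1.44, 0.692]
ft_force: [0.9, -0.0, -1.0]
finger_gap: 0.0596
```

```bash
python3 - <<'E'
from h import *
P=CW(0,.095,0); plan([P[0],P[1],.15],down(1.643),gap=.04)
E
```

```text
t29.68 tcp [0.5163 0.0193 0.1663] jaw yaw 0.906 x [ 0.0188 -0.0096 -0.9998] F [ 0.8705 -0.0085 -0.9945] gap 0.0596 q [-0.0726  0.3912  1.6856 -0.0094  1.0452 -0.9738]
7 rows; end [0.5138 0.2889 0.15  ]
[-0.105,-0.001,0.003,0.0019,0.0241,0.0301,0.04,-0.105,-0.001,0.003,0.0021,0.0208,0.0324,0.04,-0.105,-0.001,0.003,0.0021,0.0173,0.0345,0.04,-0.105,-0.001,0.003,0.0022,0.0135,0.036,0.04,-0.105,-0.001,0.003,0.0023,0.0097,0.0373,0.04,-0.105,-0.001,0.003,0.0024,0.0058,0.0381,0.04,-0.105,-0.001,0.003,0.0024,0.0017,0.0384,0.04]
```

play_rows(
  increments=[-0.105,-0.001,0.003,0.0019,0.0241,0.0301,0.04,-0.105,-0.001,0.003,0.0021,0.0208,0.0324,0.04,-0.105,-0.001,0.003,0.0021,0.0173,0.0345,0.04,-0.105,-0.001,0.003,0.0022,0.0135,0.036,0.04,-0.105,-0.001,0.003,0.0023,0.0097,0.0373,0.04,-0.105,-0.001,0.003,0.0024,0.0058,0.0381,0.04,-0.1,0,0,0.0024,0.0017,0.03,0.04,0,0,0,0,0,0,0.04],
)

```text
time_s: 30.35
eef_pos: [0.5065, 0.3006, 0.1606]
eef_rot: [-1.296, 1.138, 1.285]
ft_force: [-1.6, -0.7, -1.1]
finger_gap: 0.0593
```

```bash
python3 - <<'E'
from h import *
p,d,c=cam("side","s6.png"); crop(p,220,180,380,330,5,"s6c.png")
P=CW(0,.095,0); plan([P[0],P[1],.09],down(1.643),gap=.04,n=5)
E
```

```text
t30.40 tcp [0.5067 0.2987 0.1609] jaw yaw 1.681 x [ 0.0141  0.0056 -0.9999] F [ 0.2934 -0.2187 -0.3229] gap 0.0598 q [ 0.4317  0.4909  1.5166 -0.0009  1.1189 -1.249 ]
5 rows; end [0.5138 0.289  0.09  ]
[0.008,0.001,0.003,0.0142,-0.001,-0.0022,0.04,0.008,0.001,0.003,0.0142,-0.0011,-0.0021,0.04,0.008,0.001,0.003,0.0141,-0.0011,-0.0021,0.04,0.008,0.001,0.003,0.0142,-0.0011,-0.0021,0.04,0.008,0.001,0.003,0.0142,-0.0013,-0.002,0.04]
```

View pics/s6c.png

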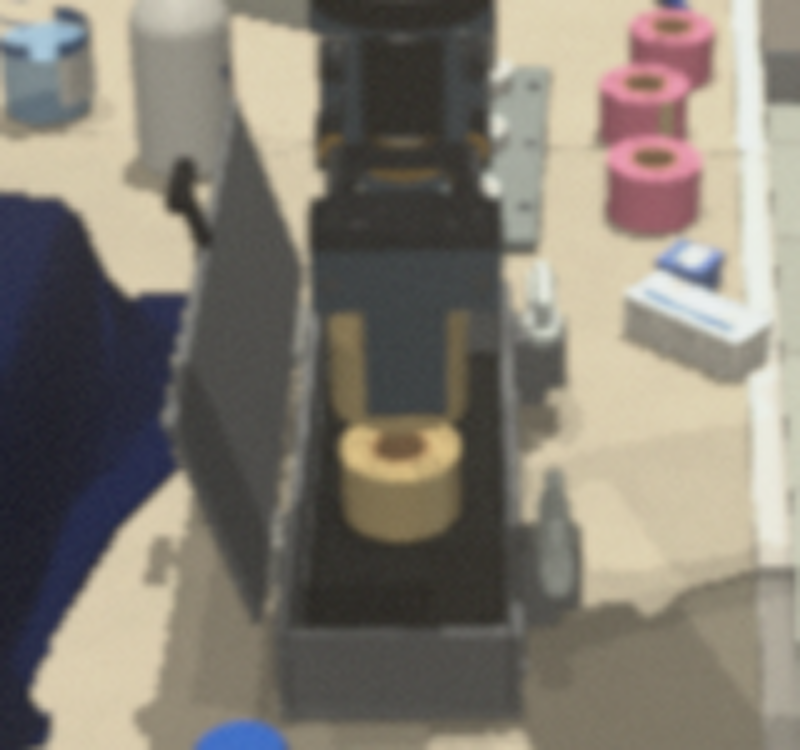

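play_rows(
  increments=[0.008,0.001,0.003,0.0142,-0.001,-0.0022,0.04,0.008,0.001,0.003,0.0142,-0.0011,-0.0021,0.04,0.008,0.001,0.003,0.0141,-0.0011,-0.0021,0.04,0.008,0.001,0.003,0.0142,-0.0011,-0.0021,0.04,0.006,0.001,0.002,0.0135,-0.0013,-0.001,0.04,0,0,0,0,0,0,0.04],
)

```text
time_s: 30.9
eef_pos: [0.5152, 0.286, 0.0917]
eef_rot: [-1.257, 1.177, 1.252]
ft_force: [-0.8, -0.9, -0.5]
finger_gap: 0.0595
```

```bash
python3 - <<'E'
from h import *
p,d,c=cam("side","s7.png"); crop(p,220,180,380,330,5,"s7c.png")
P=CW(0,.095,0); plan([P[0],P[1],.024],down(1.643),gap=.04,n=7)
E
```

```text
t30.95 tcp [0.5155 0.2862 0.0929] jaw yaw 1.633 x [ 0.0048  0.     -1.    ] F [-0.2625 -0.3505 -1.2563] gap 0.0594 q [ 0.4067  0.5826  1.5685 -0.0022  0.9861 -1.2253]
7 rows; end [0.5138 0.289  0.024 ]
[-0.001,0,0.001,0.0098,0.0003,0.0004,0.04,-0.001,0,0.001,0.0099,0.0002,0.0004,0.04,-0.001,0,0.001,0.0098,0.0003,0.0004,0.04,-0.001,0,0.001,0.0099,0.0002,0.0004,0.04,-0.001,0,0.001,0.0098,0.0003,0.0004,0.04,-0.001,0,0.001,0.0099,0.0002,0.0004,0.04,-0.001,0,0.001,0.0098,0.0002,0.0005,0.04]
```

View pics/s7c.png

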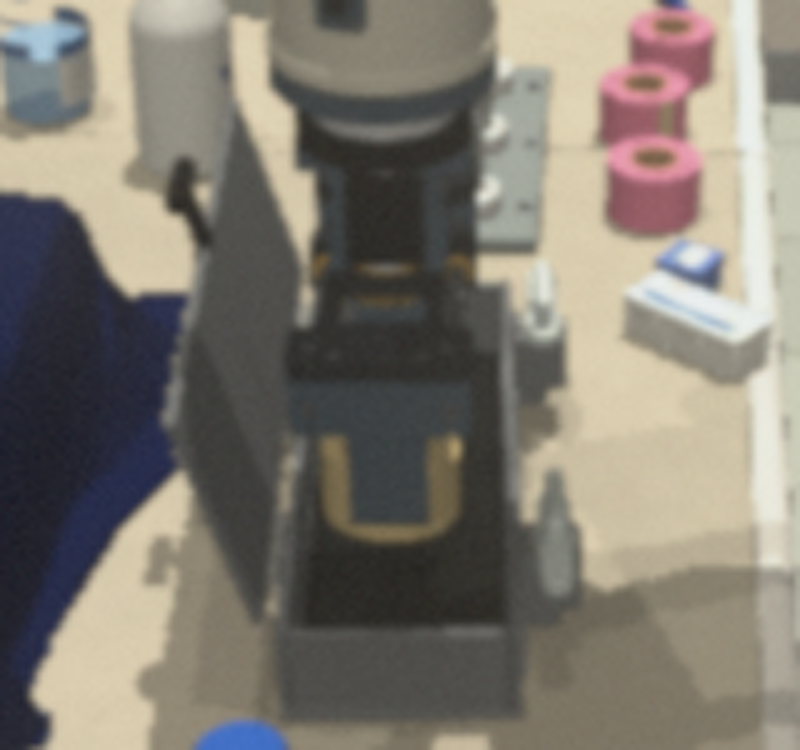

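play_rows(
  increments=[-0.001,0,0.001,0.0098,0.0003,0.0005,0.04,-0.001,0,0.001,0.0099,0.0002,0.0005,0.04,-0.001,0,0.001,0.0098,0.0003,0.0005,0.04,-0.001,0,0.001,0.0099,0.0002,0.0005,0.04,-0.001,0,0.001,0.0098,0.0003,0.0004,0.04,-0.001,0,0,0.0099,0.0002,0.0004,0.04,0,0,0,0.009,0,0,0.04,0,0,0,0.002,0,0,0.04],
)

```text
time_s: 31.62
eef_pos: [0.5155, 0.2884, 0.019]
eef_rot: [-1.259, 1.174, 1.256]
ft_force: [-8.3, -6.7, 40.8]
finger_gap: 0.0592
```

play_rows(
  increments=[0,0,0,0.003,0,0,0.04],
)

```text
time_s: 31.7
eef_pos: [0.5159, 0.2884, 0.0168]
eef_rot: [-1.26, 1.173, 1.256]
ft_force: [-5.3, -8.7, 47.4]
finger_gap: 0.059
```

play_rows(
  increments=[0,0,0,-0.002,0,0,0.065,0,0,0,0,0,0,0.069,0,0,0,0,0,0,0.069,0,0,0,-0.015,0,0,0.069,0,0,0,-0.03,0,0,0.069,0,0,0,-0.035,0,0,0.069,0,0,0,-0.04,0,0,0.08,0,0,0,-0.04,0,0,0.0912],
)

```text
time_s: 32.37
eef_pos: [0.5109, 0.2866, 0.1745]
eef_rot: [-1.258, 1.188, 1.265]
ft_force: [1.4, 1.0, 0.4]
finger_gap: 0.0794
```

play_rows(
  increments=[0,0,0,-0.035,0.02,-0.02,0.08,0,0,0,-0.035,0.025,-0.02,0.08,0,0,0,-0.02,0.025,-0.02,0.08,0,0,0,0,0,0,0.08],
)

```text
time_s: 32.7
eef_pos: [0.4513, 0.2269, 0.2676]
eef_rot: [-1.261, 1.176, 1.259]
ft_force: [1.8, 1.2, 0.8]
finger_gap: 0.0797
```

```bash
python3 - <<'E'
from h import *
st()
p,d,c=cam("side","s8.png"); crop(p,220,180,380,330,5,"s8c.png")
p,d,c=cam("top","top2.png"); crop(p,190,150,350,290,5,"top2c.png")
E
```

```text
t32.70 tcp [0.4513 0.2269 0.2676] jaw yaw 1.640 x [ 0.0003 -0.0013 -1.    ] F [1.8095 1.1896 0.7609] gap 0.0797 q [ 0.3486  0.2709  1.5558 -0.0014  1.315  -1.2914]
```

View pics/s8c.png

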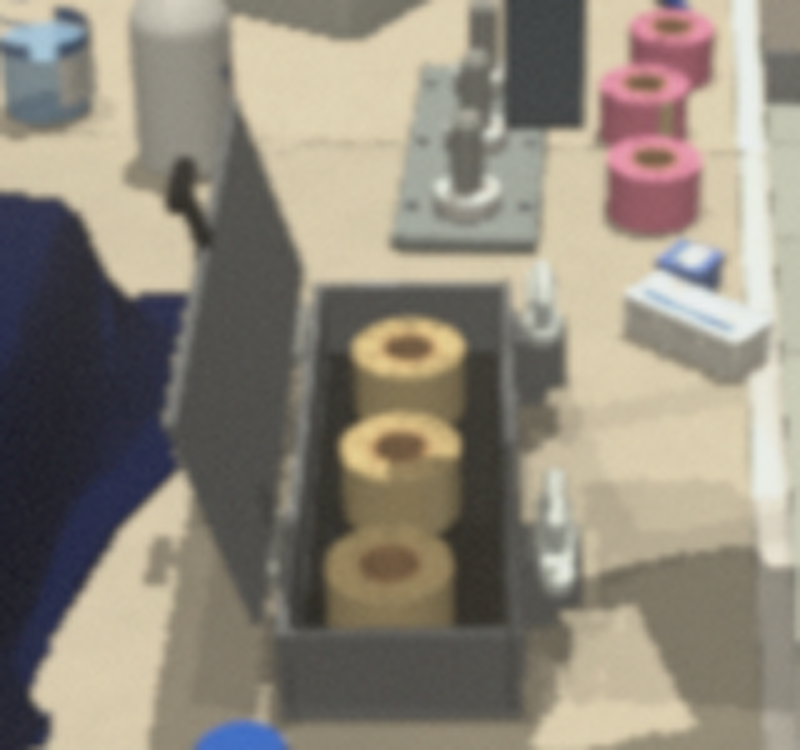

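View pics/top2.png

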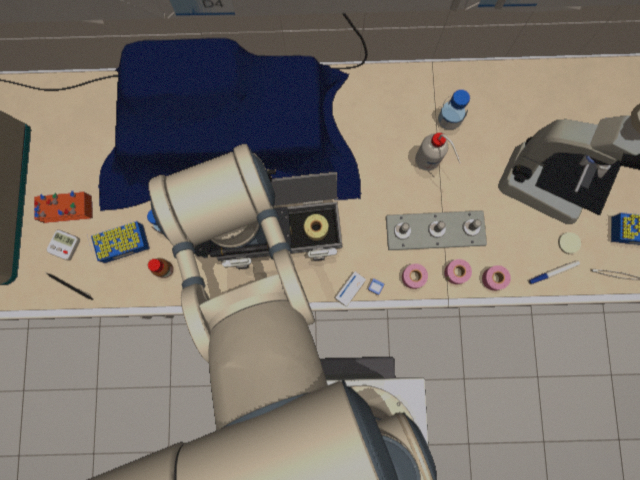

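```bash
python3 - <<'E'
from h import *
P=pull(1.9); print(P); plan([P[0],P[1],.26],down(1.643),gap=.075)
E
```

```text
[0.6288 0.202  0.195 ]
t32.80 tcp [0.4535 0.2287 0.265 ] jaw yaw 1.640 x [-0.0005 -0.001  -1.    ] F [-0.033  -0.0916 -0.5395] gap 0.0801 q [ 0.35    0.2777  1.5534 -0.0008  1.3113 -1.2898]
5 rows; end [0.6289 0.202  0.26  ]
[-0.001,0,0,0.001,-0.0346,-0.0078,0.075,-0.001,0,0,0.001,-0.0346,-0.0078,0.075,-0.001,0,0,0.001,-0.0346,-0.0078,0.075,-0.001,0,0,0.001,-0.0346,-0.0078,0.075,-0.001,0,0,0.0009,-0.0346,-0.0079,0.075]
```

play_rows(
  increments=[-0.001,0,0,0.0,-0.0346,-0.0078,0.075,-0.001,0,0,0.001,-0.0346,-0.0078,0.075,-0.001,0,0,0.001,-0.0346,-0.0078,0.075,-0.001,0,0,0.001,-0.0346,-0.0078,0.075,0,0,0,0.0,-0.03,-0.0079,0.075,0,0,0,0,0,0,0.075],
)

```text
time_s: 33.3
eef_pos: [0.6311, 0.2032, 0.2526]
eef_rot: [-1.263, 1.179, 1.271]
ft_force: [-0.3, 0.4, -0.0]
finger_gap: 0.0752
```

```bash
python3 - <<'E'
from h import *
P=pull(1.9); plan([P[0],P[1],.178],down(1.643),gap=.075,n=6)
p,d,c=cam("wrist","w8.png"); print(proj(c,P))
p,d,c=cam("side","s9.png"); print(proj(c,P)); crop(p,180,80,360,260,4,"s9c.png")
E
```

```text
t33.30 tcp [0.6311 0.2032 0.2526] jaw yaw 1.648 x [-0.0084 -0.0019 -1.    ] F [-0.2988  0.4152 -0.003 ] gap 0.0752 q [ 0.2214  0.5233  1.1819 -0.0001  1.4451 -1.4261]
6 rows; end [0.6289 0.202  0.178 ]
[0.001,0,-0.001,0.0124,0.0003,-0.0002,0.075,0.001,0,-0.001,0.0125,0.0003,-0.0001,0.075,0.001,0,-0.001,0.0124,0.0003,-0.0002,0.075,0.001,0,-0.001,0.0124,0.0003,-0.0001,0.075,0.001,0,-0.001,0.0124,0.0004,-0.0002,0.075,0.001,0,-0.001,0.0125,0.0003,-0.0001,0.075]
[321.2484 259.7496]
[253.0779 217.0521]
```

View pics/s9c.png

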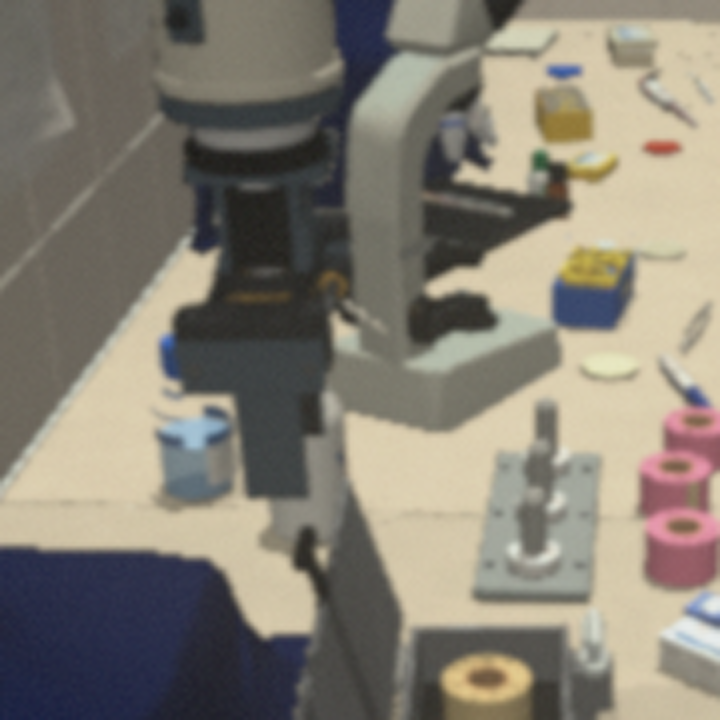

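View pics/w8.png

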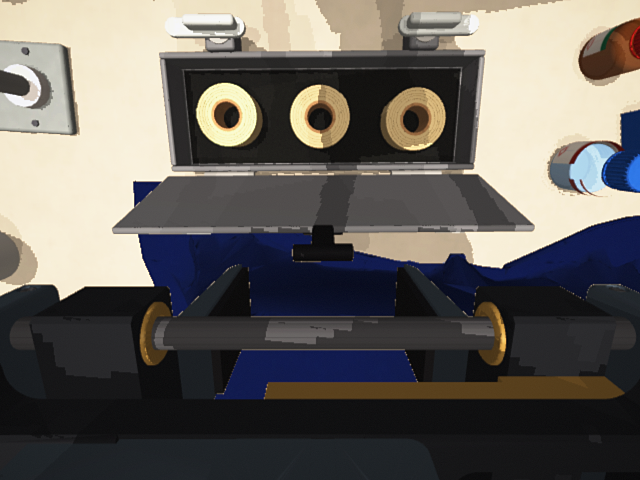

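play_rows(
  increments=[0.001,0,-0.001,0.0124,0.001,-0.0002,0.075,0.001,0,-0.001,0.0125,0.001,0,0.075,0.001,0,-0.001,0.0124,0.001,-0.0002,0.075,0.001,0,-0.001,0.0124,0.001,0,0.075,0.001,0,-0.001,0.0124,0.0004,-0.0002,0.07,0.001,0,-0.001,0.0115,0.0003,0,0.065,0,0,0,0,0,0,0.06],
)

```text
time_s: 33.98
eef_pos: [0.6146, 0.2075, 0.1711]
eef_rot: [-1.26, 1.183, 1.274]
ft_force: [-0.1, 0.6, 0.3]
finger_gap: 0.0612
```

```bash
python3 - <<'E'
from h import *
P=pull(1.88); plan([P[0],P[1],.177],down(1.643),gap=.05)
E
```

```text
t33.98 tcp [0.6146 0.2075 0.1711] jaw yaw 1.646 x [-0.0128 -0.0019 -0.9999] F [-0.1151  0.6061  0.2643] gap 0.0612 q [ 0.2329  0.5732  1.3219  0.0011  1.2594 -1.4139]
1 rows; end [0.6261 0.2018 0.177 ]
[0.003,-0.001,-0.013,-0.006,-0.0109,-0.0065,0.05]
```

play_rows(
  increments=[0.003,0,-0.013,-0.006,-0.009,-0.0055,0.065,0,0,0,0,0,0,0.065,0,0,0,0,0,0,0.06],
)

```text
time_s: 34.23
eef_pos: [0.6234, 0.2035, 0.1778]
eef_rot: [-1.264, 1.174, 1.263]
ft_force: [-1.0, 0.5, -0.5]
finger_gap: 0.0615
```

```bash
python3 - <<'E'
from h import *
P=pull(1.88); plan([P[0],P[1],.177],down(1.643),gap=.05)
p,d,c=cam("wrist","w9.png")
E
```

```text
t34.23 tcp [0.6234 0.2035 0.1778] jaw yaw 1.645 x [-0.0002 -0.0011 -1.    ] F [-0.9658  0.5342 -0.4702] gap 0.0615 q [ 0.2251  0.5706  1.3067 -0.0011  1.2647 -1.4197]
1 rows; end [0.6261 0.2018 0.177 ]
[0.002,-0.001,0,0.0008,-0.0025,-0.0019,0.05]
```

View pics/w9.png

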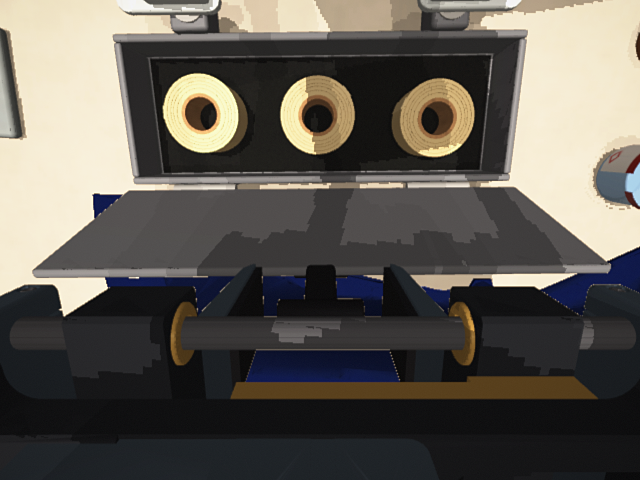

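Pull bar sits between the pads (~(320,310)). Close on it.

play_rows(
  increments=[0,0,0,0.0008,-0.0015,-0.0015,0.05,0,0,0,0,0,0,0.045,0,0,0,0,0,0,0.04,0,0,0,0,0,0,0.03,0,0,0,0,0,0,0.03],
)

```text
time_s: 34.7
eef_pos: [0.6262, 0.2028, 0.1791]
eef_rot: [-1.264, 1.17, 1.261]
ft_force: [-0.2, -2.1, -0.8]
finger_gap: 0.0395
```

```bash
python3 - <<'E'
from h import *
s,r=st(); print(pull(1.9),pull(1.86))
arc(1.3,7,s['eef_pos']-pull(1.88),yaw=1.643)
E
```

```text
t34.70 tcp [0.6262 0.2028 0.1791] jaw yaw 1.645 x [ 0.0032  0.0009 -1.    ] F [-0.1784 -2.0902 -0.8327] gap 0.0395 q [ 0.2224  0.5709  1.3022  0.0002  1.2651 -1.4225]
[0.6288 0.202  0.195 ] [0.6232 0.2016 0.1968]
t34.70 tcp [0.6262 0.2028 0.1791] jaw yaw 1.645 x [ 0.0032  0.0009 -1.    ] F [-0.1784 -2.0902 -0.8327] gap 0.0395 q [ 0.2224  0.5709  1.3022  0.0002  1.2651 -1.4225]
theta0 1.880 radius 0.1485
[0,0,0,-0.0033,0.0119,0,0.03,0,0,0,-0.0023,0.012,0.0001,0.03,0,0,0,-0.0013,0.0123,0,0.03,0,0,0,-0.0003,0.0123,0,0.03,0,0,0,0.0008,0.0122,0,0.03,0,0,0,0.0017,0.0122,0.0001,0.03,0,0,0,0.0028,0.012,0,0.03]
```

play_rows(
  increments=[0,0,0,-0.003,0.0119,0,0.03,0,0,0,-0.002,0.012,0,0.03,0,0,0,-0.001,0.012,0,0.03,0,0,0,0,0.012,0,0.03,0,0,0,0.0008,0.012,0,0.03,0,0,0,0.0017,0.012,0,0.03],
)

```text
time_s: 35.2
eef_pos: [0.5563, 0.1969, 0.183]
eef_rot: [-1.267, 1.166, 1.256]
ft_force: [2.9, 0.7, -8.1]
finger_gap: 0.0394
```

```bash
python3 - <<'E'
from h import *
arc(.75,8,np.array([0.0001,.001,-.0165]),yaw=1.643)
E
```

```text
t35.20 tcp [0.5563 0.1969 0.183 ] jaw yaw 1.644 x [ 0.01    0.0008 -0.9999] F [ 2.9167  0.7471 -8.1471] gap 0.0394 q [ 0.2399  0.4712  1.4818 -0.0017  1.1786 -1.4035]
theta0 1.401 radius 0.1471
[0,0,0.001,0.001,0.0121,0.0009,0.03,0,0,0.001,0.0034,0.0116,0,0.03,0,0,0.001,0.0043,0.0112,0,0.03,0,0,0.001,0.0052,0.0109,0.0001,0.03,0,0,0.001,0.0061,0.0104,0,0.03,0,0,0.001,0.007,0.0099,0,0.03,0,0,0.001,0.0077,0.0093,0,0.03,0,0,0.001,0.0085,0.0086,0,0.03]
```

play_rows(
  increments=[0,0,0.001,0.001,0.0121,0,0.03,0,0,0.001,0.0034,0.0116,0,0.03,0,0,0.001,0.0043,0.0112,0,0.03,0,0,0.001,0.0052,0.0109,0,0.03,0,0,0.001,0.0061,0.0104,0,0.03,0,0,0.001,0.007,0.0099,0,0.03],
)

```text
time_s: 35.7
eef_pos: [0.4899, 0.1913, 0.1542]
eef_rot: [-1.268, 1.167, 1.255]
ft_force: [5.1, 0.3, -5.3]
finger_gap: 0.0396
```

```bash
python3 - <<'E'
from h import *
arc(.3,7,np.array([0.0001,.001,-.0165]),yaw=1.643)
E
```

```text
t35.70 tcp [0.4899 0.1913 0.1542] jaw yaw 1.644 x [ 0.0099  0.0002 -1.    ] F [ 5.1176  0.3481 -5.321 ] gap 0.0396 q [ 0.2604  0.423   1.6702 -0.0027  1.0388 -1.3822]
theta0 0.904 radius 0.1479
[0,0,0.001,0.0078,0.0102,0.0017,0.03,0,0,0.001,0.009,0.009,0,0.03,0,0,0.001,0.0099,0.0082,0,0.03,0,0,0.001,0.0105,0.0074,0,0.03,0,0,0.001,0.0111,0.0063,0,0.03,0,0,0.001,0.0116,0.0054,0,0.03,0,0,0.001,0.012,0.0044,0,0.03]
```

play_rows(
  increments=[0,0,0.001,0.0078,0.0095,0.001,0.03,0,0,0.001,0.009,0.009,0,0.03,0,0,0.001,0.0099,0.0082,0,0.03,0,0,0.001,0.0105,0.0074,0,0.03,0,0,0.001,0.0111,0.0063,0,0.03,0,0,0.001,0.0116,0.0054,0,0.03],
)

```text
time_s: 36.2
eef_pos: [0.4448, 0.1875, 0.0939]
eef_rot: [-1.27, 1.167, 1.254]
ft_force: [2.9, -0.4, -0.1]
finger_gap: 0.0396
```

```bash
python3 - <<'E'
from h import *
arc(0,5,np.array([0.0001,.001,-.0165]),yaw=1.643)
E
```

```text
t36.20 tcp [0.4448 0.1875 0.0939] jaw yaw 1.644 x [ 0.0113 -0.0014 -0.9999] F [ 2.9144 -0.4345 -0.0545] gap 0.0396 q [ 0.2785  0.4639  1.835  -0.006   0.8323 -1.3619]
theta0 0.388 radius 0.1478
[0,0,0.002,0.0105,0.0047,0.0022,0.03,0,0,0.002,0.0111,0.0032,0.0001,0.03,0,0,0.002,0.0112,0.0023,0,0.03,0,0,0.002,0.0115,0.0014,0,0.03,0,0,0.002,0.0115,0.0005,0.0001,0.03]
```

play_rows(
  increments=[0,0,0.002,0.0105,0.0042,0,0.03,0,0,0.002,0.0111,0.0032,0,0.03,0,0,0.002,0.0112,0.0018,0,0.03,0,0,0.002,0.0115,0.0014,0,0.03,0,0,0.002,0.009,0,0,0.03],
)

```text
time_s: 36.62
eef_pos: [0.4338, 0.1866, 0.0389]
eef_rot: [-1.266, 1.173, 1.26]
ft_force: [-2.7, 1.0, 1.1]
finger_gap: 0.0393
```

```bash
python3 - <<'E'
from h import *
arc(0,1,np.array([0.0001,.001,-.0165]),yaw=1.643)
E
```

```text
t36.62 tcp [0.4338 0.1866 0.0389] jaw yaw 1.645 x [ 0.003  -0.0019 -1.    ] F [-2.7176  1.0432  1.081 ] gap 0.0393 q [ 0.2817  0.556   1.8982 -0.0043  0.685  -1.36  ]
theta0 0.006 radius 0.1478
[0.002,-0.002,0.003,0.0009,0.0007,0.0024,0.03]
```

play_rows(
  increments=[0,0,0,0.003,0,0,0.03,0,0,0,0.001,0,0,0.03],
)

```text
time_s: 36.78
eef_pos: [0.4341, 0.1867, 0.035]
eef_rot: [-1.267, 1.172, 1.26]
ft_force: [-9.7, -2.0, 42.8]
finger_gap: 0.0393
```

play_rows(
  increments=[0,0,0,0,0,0,0.06,0,0,0,0,0,0,0.07,0,0,0,0,0,0,0.07,0,0,0,-0.03,0,0,0.07,0,0,0,-0.035,0,0,0.07,0,0,0,-0.03,0,0,0.06,0,0,0,-0.02,0,0,0.05,0,0,0,0,0,0,0.045],
)

```text
time_s: 37.45
eef_pos: [0.4344, 0.1866, 0.154]
eef_rot: [-1.266, 1.175, 1.262]
ft_force: [0.7, 0.8, -0.1]
finger_gap: 0.0526
```

```bash
python3 - <<'E'
from h import *
P=CW(-.072,.095,0); print(P); st()
p,d,c=cam("side","s10.png"); crop(p,220,180,380,330,5,"s10c.png")
plan([P[0],P[1],.14],down(.09),gap=.04)
E
```

```text
[0.442  0.2838 0.    ]
t37.45 tcp [0.4344 0.1866 0.154 ] jaw yaw 1.645 x [ 0.0008 -0.0029 -1.    ] F [ 0.6942  0.7591 -0.1084] gap 0.0526 q [ 0.2816  0.3613  1.7854 -0.0036  0.9949 -1.3612]
t37.50 tcp [0.4341 0.1865 0.1526] jaw yaw 1.645 x [ 0.     -0.0031 -1.    ] F [0.0053 1.3523 0.739 ] gap 0.0487 q [ 0.2816  0.3632  1.7872 -0.0036  0.992  -1.3612]
13 rows; end [0.4419 0.2838 0.14  ]
[0.12,0,0,0.0009,-0.0012,0.0074,0.04,0.12,0,0,0.001,-0.0002,0.0075,0.04,0.12,0,0,0.0009,0.0006,0.0075,0.04,0.12,0,0,0.001,0.0015,0.0074,0.04,0.12,0,0,0.0009,0.0024,0.0071,0.04,0.12,0,0,0.001,0.0033,0.0068,0.04,0.12,0,0,0.0009,0.004,0.0063,0.04,0.12,0,0,0.001,0.0047,0.0058,0.04]
[0.12,0,0,0.0009,0.0055,0.0052,0.04,0.12,0,0,0.001,0.006,0.0046,0.04,0.12,0,0,0.0009,0.0065,0.0037,0.04,0.12,0,0,0.001,0.0069,0.003,0.04,0.12,0,0,0.0009,0.0072,0.0021,0.04]
```

View pics/s10c.png

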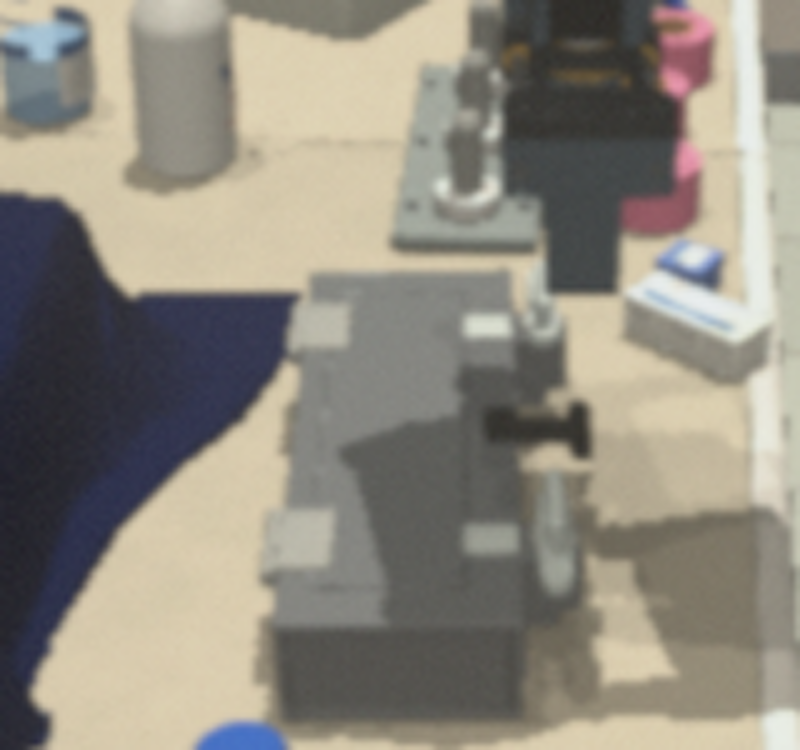

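play_rows(
  increments=[0.12,0,0,0.0009,-0.0012,0.0074,0.04,0.12,0,0,0.001,-0.0002,0.0075,0.04,0.12,0,0,0.0009,0.0006,0.0075,0.04,0.12,0,0,0.001,0.0015,0.0074,0.04,0.12,0,0,0.0009,0.0024,0.0071,0.04,0.12,0,0,0.001,0.0033,0.0068,0.04,0.12,0,0,0.0009,0.004,0.0063,0.04,0.12,0,0,0.001,0.0047,0.0058,0.04],
)

```text
time_s: 38.17
eef_pos: [0.4372, 0.2462, 0.137]
eef_rot: [-0.514, 1.519, 0.508]
ft_force: [0.7, 1.0, 0.3]
finger_gap: 0.0402
```

play_rows(
  increments=[0.12,0,0,0.0009,0.0055,0.0052,0.04,0.12,0,0,0.001,0.006,0.0046,0.04,0.12,0,0,0.0009,0.0065,0.0037,0.04,0.12,0,0,0.001,0.0069,0.003,0.04,0.1,0,0,0.0,0.005,0.0021,0.04,0,0,0,0,0,0,0.04],
)

```text
time_s: 38.67
eef_pos: [0.4394, 0.2827, 0.1244]
eef_rot: [-0.04, 1.587, 0.023]
ft_force: [-0.1, 0.2, -0.7]
finger_gap: 0.0402
```

```bash
python3 - <<'E'
from h import *
P=CW(-.072,.095,0)
p,d,c=cam("wrist","w10.png"); print(proj(c,P+[0,0,.086]))
plan([P[0],P[1],.1],down(.08),gap=.04,n=4)
E
```

```text
[327.8427 269.481 ]
t38.72 tcp [0.439  0.2821 0.1242] jaw yaw 0.046 x [-0.0174 -0.0114 -0.9998] F [ 0.1983  0.228  -0.5428] gap 0.0400 q [ 0.4584  0.4721  1.6868 -0.003   1.0033  0.4138]
4 rows; end [0.442  0.2838 0.1   ]
[-0.008,-0.005,0.003,0.006,0.0004,0.0009,0.04,-0.008,-0.005,0.003,0.0061,0.0005,0.0008,0.04,-0.008,-0.005,0.003,0.006,0.0004,0.0008,0.04,-0.008,-0.005,0.003,0.0061,0.0003,0.0008,0.04]
```

View pics/w10.png

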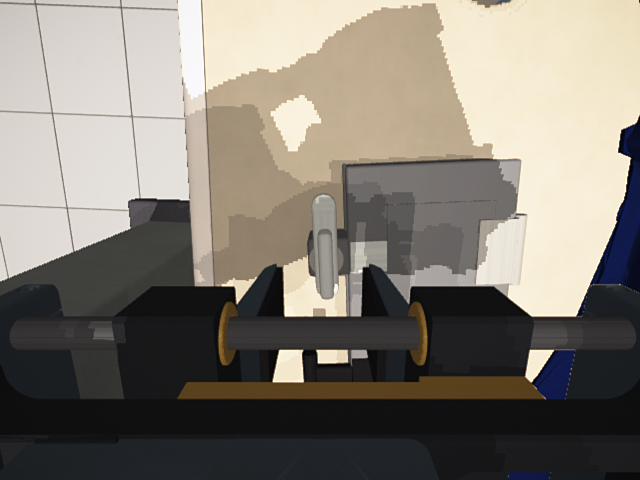

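play_rows(
  increments=[-0.008,-0.005,0.003,0.006,0.0004,0.0007,0.04,-0.008,-0.005,0.003,0.0061,0.0005,0.0006,0.04,-0.008,-0.005,0.003,0.006,0.0004,0.0005,0.04,-0.006,-0.003,0.003,0.0061,0.0003,0.0004,0.04,0,0,0,0,0,0,0.04],
)

```text
time_s: 39.13
eef_pos: [0.4398, 0.282, 0.0956]
eef_rot: [-0.071, 1.57, 0.074]
ft_force: [0.2, 0.3, -0.0]
finger_gap: 0.0397
```

```bash
python3 - <<'E'
from h import *
P=CW(-.072,.095,0)
plan([P[0],P[1],.074],down(.075),gap=.04,n=3)
E
```

```text
t39.13 tcp [0.4398 0.282  0.0956] jaw yaw 0.092 x [-0.0009  0.0017 -1.    ] F [ 0.2409  0.275  -0.0187] gap 0.0397 q [0.4546 0.5066 1.7301 0.0024 0.9049 0.3612]
3 rows; end [0.442  0.2838 0.074 ]
[0.006,0,-0.001,0.0072,0.0005,0.0008,0.04,0.006,0,-0.001,0.0072,0.0005,0.0007,0.04,0.006,0,-0.001,0.0072,0.0006,0.0008,0.04]
```

play_rows(
  increments=[0.005,0,0,0.0072,0.0005,0.0006,0.04,0.005,0,0,0.0072,0.0005,0.0006,0.04,0.005,0,0,0.0068,0.0004,0.0004,0.03,0,0,0,0,0,0,0.02,0,0,0,0,0,0,0.01,0,0,0,0,0,0,0,0,0,0,0,0,0,0,0,0,0,0,0,0,0],
)

```text
time_s: 39.8
eef_pos: [0.4407, 0.2833, 0.0715]
eef_rot: [-0.059, 1.573, 0.061]
ft_force: [-1.6, 0.2, -5.7]
finger_gap: 0.0088
```

```bash
python3 - <<'E'
from h import *
st()
E
```

```text
t39.80 tcp [0.4407 0.2833 0.0715] jaw yaw 0.076 x [-0.0029  0.001  -1.    ] F [-1.6339  0.2299 -5.6762] gap 0.0088 q [0.4558 0.5466 1.7451 0.0029 0.852  0.3777]
```

play_rows(
  increments=[0.1,0,0,0,0,0,0.0,0.1,0,0,0,0,0,0.0,0.1,0,0,0,0,0,0.0,0.1,0,0,0,0,0,0.0,0.1,0,0,0,0,0,0.0,0.1,0,0,0,0,0,0.0,0.1,0,0,0,0,0,0.0,0.1,0,0,0,0,0,0],
)

```text
time_s: 40.47
eef_pos: [0.4412, 0.2831, 0.0715]
eef_rot: [0.591, 1.49, -0.59]
ft_force: [0.3, -0.9, -7.2]
finger_gap: 0.0086
```

```bash
python3 - <<'E'
from h import *
plan([.441,.2835,.0725],down(-1.499),gap=0,wmax=.1)
E
```

```text
t40.47 tcp [0.4412 0.2831 0.0715] jaw yaw -0.755 x [-0.0013  0.0006 -1.    ] F [ 0.3464 -0.8622 -7.2341] gap 0.0086 q [0.4557 0.5465 1.7453 0.0015 0.8507 1.2097]
8 rows; end [0.441  0.2835 0.0725]
[0.093,0,0,-0.0001,0,-0.0001,0,0.093,0,0,-0.0002,0,0,0,0.093,0,0,-0.0001,0,-0.0001,0,0.093,0,0,-0.0001,0.0001,0,0,0.093,0,0,-0.0001,0,-0.0001,0,0.093,0,0,-0.0002,-0.0001,0,0,0.093,0,0,-0.0001,0,-0.0001,0,0.093,0,0,-0.0001,0,-0.0001,0]
```

play_rows(
  increments=[0.09,0,0,0,0,0,0.0,0.09,0,0,0,0,0,0.0,0.09,0,0,0,0,0,0.0,0.09,0,0,0,0,0,0.0,0.09,0,0,0,0,0,0.0,0.09,0,0,0,0,0,0.0,0.09,0,0,0,0,0,0.0,0.07,0,0,0,0,0,0],
)

```text
time_s: 41.13
eef_pos: [0.4415, 0.2826, 0.0715]
eef_rot: [1.151, 1.245, -1.152]
ft_force: [0.6, 0.3, -7.2]
finger_gap: 0.0091
```

```bash
python3 - <<'E'
from h import *
plan([.441,.2835,.0725],down(-1.499),gap=0,wmax=.1)
E
```

```text
t41.13 tcp [0.4415 0.2826 0.0715] jaw yaw -1.493 x [-0.0004 -0.0002 -1.    ] F [ 0.6392  0.2715 -7.2068] gap 0.0091 q [ 0.4554  0.5463  1.7457 -0.      0.85    1.948 ]
1 rows; end [0.441  0.2835 0.0725]
[0.006,0,0,-0.001,-0.0004,-0.001,0]
```

play_rows(
  increments=[0,0,0,0,0,0,0],
)

```text
time_s: 41.22
eef_pos: [0.4414, 0.2825, 0.0715]
eef_rot: [1.154, 1.244, -1.154]
ft_force: [0.7, 1.3, -6.8]
finger_gap: 0.0086
```

```bash
python3 - <<'E'
from h import *
st()
E
```

```text
t41.22 tcp [0.4414 0.2825 0.0715] jaw yaw -1.496 x [-0.0004 -0.0003 -1.    ] F [ 0.6905  1.3058 -6.7932] gap 0.0086 q [ 0.4555  0.5463  1.7458 -0.0002  0.8499  1.9517]
```

Good. Release, rise, go to the right button.

play_rows(
  increments=[0,0,0,0,0,0,0.03,0,0,0,0,0,0,0.04,0,0,0,-0.02,0,0,0.04,0,0,0,-0.03,0,0,0.04,0,0,0,-0.01,0,0,0.04],
)

```text
time_s: 41.63
eef_pos: [0.4405, 0.2821, 0.1319]
eef_rot: [1.142, 1.25, -1.149]
ft_force: [1.1, 0.6, 0.3]
finger_gap: 0.0384
```

```bash
python3 - <<'E'
from h import *
P=CW(-.072,-.095,0); print(P)
plan([P[0],P[1],.125],down(.075),gap=.04)
p,d,c=cam("side","s11.png"); crop(p,220,180,380,330,5,"s11c.png")
E
```

```text
[0.4556 0.0943 0.    ]
t41.63 tcp [0.4405 0.2821 0.1319] jaw yaw -1.485 x [-0.0036 -0.0019 -1.    ] F [1.0954 0.6383 0.2861] gap 0.0384 q [ 0.4554  0.4557  1.6899 -0.0002  1.0001  1.9401]
13 rows; end [0.4556 0.0943 0.125 ]
[-0.12,0,0,0.0006,-0.0001,0.0145,0.04,-0.12,0,0,0.0005,-0.0018,0.0144,0.04,-0.12,0,0,0.0006,-0.0035,0.014,0.04,-0.12,0,0,0.0005,-0.0052,0.0135,0.04,-0.12,0,0,0.0006,-0.0068,0.0128,0.04,-0.12,0,0,0.0005,-0.0083,0.012,0.04,-0.12,0,0,0.0006,-0.0096,0.0108,0.04,-0.12,0,0,0.0005,-0.0108,0.0096,0.04]
[-0.12,0,0,0.0006,-0.0119,0.0082,0.04,-0.12,0,0,0.0006,-0.0129,0.0068,0.04,-0.12,0,0,0.0005,-0.0135,0.0052,0.04,-0.12,0,0,0.0006,-0.0141,0.0035,0.04,-0.12,0,0,0.0005,-0.0143,0.0018,0.04]
```

View pics/s11c.png

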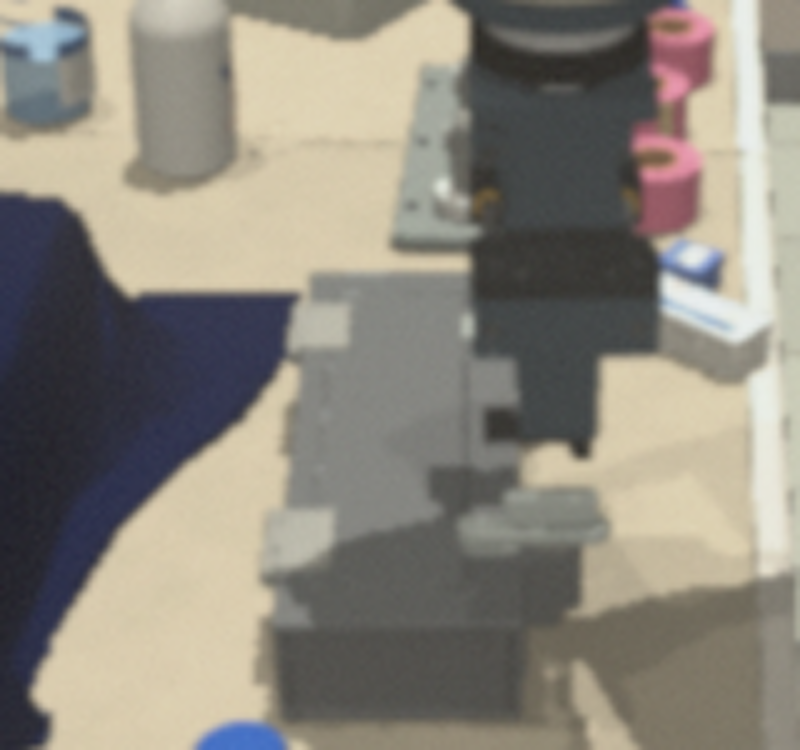

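Left button lies across the lid. Now the right one.

play_rows(
  increments=[-0.12,0,0,0.0,-0.0001,0.0145,0.04,-0.12,0,0,0.0,-0.0018,0.0144,0.04,-0.12,0,0,0.0006,-0.0035,0.014,0.04,-0.12,0,0,0.0005,-0.0052,0.0135,0.04,-0.12,0,0,0.0006,-0.0068,0.0128,0.04,-0.12,0,0,0.0005,-0.0083,0.012,0.04,-0.12,0,0,0.0006,-0.0096,0.0108,0.04,-0.12,0,0,0.0005,-0.0108,0.0096,0.04],
)

```text
time_s: 42.35
eef_pos: [0.4533, 0.1652, 0.1303]
eef_rot: [0.384, 1.533, -0.38]
ft_force: [-0.1, -0.4, 0.7]
finger_gap: 0.04
```

play_rows(
  increments=[-0.12,0,0,0.0006,-0.0119,0.0082,0.04,-0.12,0,0,0.0006,-0.0129,0.0068,0.04,-0.12,0,0,0.0005,-0.0135,0.0052,0.04,-0.12,0,0,0.0006,-0.0141,0.0035,0.04,-0.12,0,0,0.0,-0.01,0.0018,0.04,0,0,0,0,0,0,0.04],
)

```text
time_s: 42.85
eef_pos: [0.4628, 0.0922, 0.1269]
eef_rot: [-0.113, 1.563, 0.115]
ft_force: [0.3, -0.1, 0.4]
finger_gap: 0.04
```

```bash
python3 - <<'E'
from h import *
P=CW(-.072,-.095,0)
p,d,c=cam("wrist","w11.png"); print(proj(c,P+[0,0,.086]))
plan([P[0],P[1],.1],down(.074),gap=.04,n=4)
E
```

```text
[311.2869 265.6792]
t42.90 tcp [0.4626 0.0929 0.1268] jaw yaw 0.137 x [ 0.0049  0.0017 -1.    ] F [-0.6804 -0.8209 -0.1171] gap 0.0399 q [ 0.0705  0.3995  1.8231  0.0017  0.914  -0.0675]
4 rows; end [0.4556 0.0943 0.1   ]
[0.016,0.001,0,0.0067,0.0006,-0.0017,0.04,0.016,0.001,0,0.0067,0.0005,-0.0017,0.04,0.016,0.001,0,0.0067,0.0006,-0.0018,0.04,0.016,0.001,0,0.0067,0.0005,-0.0017,0.04]
```

View pics/w11.png

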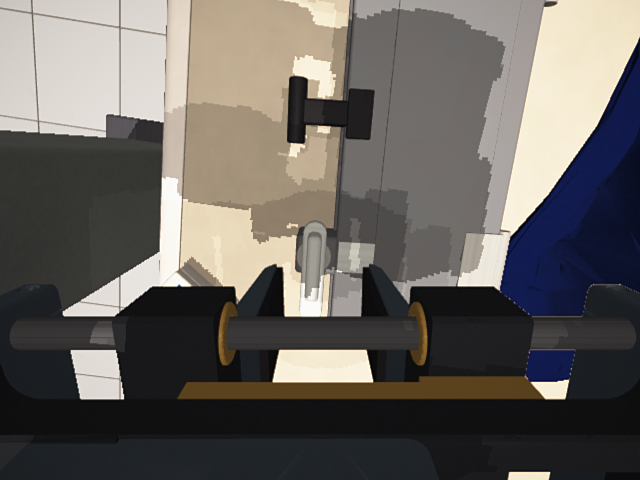

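play_rows(
  increments=[0.015,0.001,0,0.0067,0.0006,-0.0017,0.04,0.015,0.001,0,0.0067,0.0005,-0.0017,0.04,0.015,0.001,0,0.0067,0.0006,-0.0017,0.04,0.013,0,0,0.0067,0.0005,-0.001,0.04,0,0,0,0,0,0,0.04],
)

```text
time_s: 43.32
eef_pos: [0.4551, 0.0967, 0.0969]
eef_rot: [-0.047, 1.569, 0.05]
ft_force: [-0.8, 0.5, -0.9]
finger_gap: 0.0401
```

```bash
python3 - <<'E'
from h import *
P=CW(-.072,-.095,0)
plan([P[0],P[1],.073],down(.073),gap=.04,n=3)
E
```

```text
t43.32 tcp [0.4551 0.0967 0.0969] jaw yaw 0.062 x [ 0.0017  0.0017 -1.    ] F [-0.7516  0.5324 -0.935 ] gap 0.0401 q [0.0796 0.4434 1.8666 0.0021 0.8298 0.0166]
3 rows; end [0.4555 0.0943 0.073 ]
[-0.004,0.001,-0.001,0.008,-0.0008,0.0001,0.04,-0.004,0.001,-0.001,0.0079,-0.0008,0.0001,0.04,-0.004,0.001,-0.001,0.008,-0.0008,0.0001,0.04]
```

play_rows(
  increments=[-0.004,0.001,0,0.008,-0.0008,0.0001,0.04,-0.004,0.001,0,0.0079,-0.0008,0.0001,0.04,-0.002,0,0,0.0075,-0.0006,0,0.03,0,0,0,0,0,0,0.02,0,0,0,0,0,0,0.01,0,0,0,0,0,0,0,0,0,0,0,0,0,0,0,0,0,0,0,0,0],
)

```text
time_s: 43.98
eef_pos: [0.4564, 0.095, 0.0701]
eef_rot: [-0.056, 1.57, 0.058]
ft_force: [0.2, 1.3, -13.3]
finger_gap: 0.0087
```

play_rows(
  increments=[-0.1,0,0,0,0,0,0.0,-0.1,0,0,0,0,0,0.0,-0.1,0,0,0,0,0,0.0,-0.1,0,0,0,0,0,0.0,-0.1,0,0,0,0,0,0.0,-0.1,0,0,0,0,0,0.0,-0.1,0,0,0,0,0,0.0,-0.1,0,0,0,0,0,0],
)

```text
time_s: 44.65
eef_pos: [0.4551, 0.0944, 0.07]
eef_rot: [-0.705, 1.455, 0.707]
ft_force: [1.7, -1.8, -7.9]
finger_gap: 0.0087
```

```bash
python3 - <<'E'
from h import *
P=CW(-.072,-.095,0)
plan([P[0],P[1],.073],down(1.643),gap=0,wmax=.1)
E
```

```text
t44.65 tcp [0.4551 0.0944 0.07  ] jaw yaw 0.904 x [-0.0021  0.0009 -1.    ] F [ 1.7484 -1.7874 -7.8693] gap 0.0087 q [ 0.075   0.4924  1.8889  0.0015  0.7622 -0.8304]
8 rows; end [0.4556 0.0943 0.073 ]
[-0.092,0,0,-0.0004,-0.0001,0,0,-0.092,0,0,-0.0003,0,0.0001,0,-0.092,0,0,-0.0004,-0.0001,0,0,-0.092,0,0,-0.0004,0,0,0,-0.092,0,0,-0.0004,-0.0001,0,0,-0.092,0,0,-0.0003,0,0,0,-0.092,0,0,-0.0004,-0.0001,0,0,-0.092,0,0,-0.0004,-0.0001,0,0]
```

play_rows(
  increments=[-0.09,0,0,0,0,0,0.0,-0.09,0,0,0,0,0,0.0,-0.09,0,0,0,0,0,0.0,-0.09,0,0,0,0,0,0.0,-0.09,0,0,0,0,0,0.0,-0.09,0,0,0,0,0,0.0,-0.09,0,0,0,0,0,0.0,-0.07,0,0,0,0,0,0],
)

```text
time_s: 45.32
eef_pos: [0.4547, 0.0931, 0.07]
eef_rot: [-1.261, 1.177, 1.264]
ft_force: [2.0, -1.2, -9.5]
finger_gap: 0.0082
```

play_rows(
  increments=[0,0,0,0,0,0,0],
)

```text
time_s: 45.4
eef_pos: [0.4547, 0.0931, 0.07]
eef_rot: [-1.264, 1.175, 1.266]
ft_force: [1.8, 1.8, -10.2]
finger_gap: 0.0088
```

```bash
python3 - <<'E'
from h import *
st()
E
```

```text
t45.40 tcp [0.4547 0.0931 0.07  ] jaw yaw 1.646 x [-0.0027 -0.0006 -1.    ] F [  1.8477   1.7664 -10.1945] gap 0.0088 q [ 0.0734  0.4921  1.8897 -0.0006  0.7625 -1.5724]
```

Release, rise and back away for a check.

play_rows(
  increments=[0,0,0,0,0,0,0.03,0,0,0,0,0,0,0.04,0,0,0,-0.02,0,0,0.04,0,0,0,-0.035,0,0,0.04,0,0,0,-0.04,0,0,0.04,0,0,0,-0.04,0,-0.04,0.04,0,0,0,0,0,-0.041,0.04,0,0,0,0,0,-0.041,0.04],
)

```text
time_s: 46.07
eef_pos: [0.4614, -0.0158, 0.2018]
eef_rot: [-1.256, 1.181, 1.258]
ft_force: [0.8, -0.5, -0.7]
finger_gap: 0.0399
```

play_rows(
  increments=[0,0,0,0,0,-0.041,0.04,0,0,0,0,0,-0.041,0.04,0,0,0,0,0,-0.041,0.04,0,0,0,0,0,-0.041,0.04,0,0,0,0,0,-0.041,0.04,0,0,0,0,0,-0.041,0.04,0,0,0,0,0,-0.02,0.04,0,0,0,0,0,0,0.04],
)

```text
time_s: 46.73
eef_pos: [0.4757, -0.2951, 0.2073]
eef_rot: [-1.248, 1.189, 1.232]
ft_force: [-0.5, 0.7, -0.5]
finger_gap: 0.04
```

```bash
python3 - <<'E'
from model import *
from h import *
st()
p,d,c=cam("top","top3.png"); q=cloud(d,c)
P=cv2.resize(p,None,fx=4,fy=4,interpolation=cv2.INTER_CUBIC); c=dict(c)
cv2.imwrite("pics/f0.png",P[760:1120,820:1400])
for k in('fx','fy'): c[k]*=4
for k in('cx','cy'): c[k]=c[k]*4+1.5
g=draw(P,c,CASE,0,0,STAND); cv2.imwrite("pics/f1.png",g[760:1120,820:1400])
p,d,c=cam("side","s12.png"); crop(p,220,150,400,330,4,"s12c.png")
E
```

```text
t46.73 tcp [ 0.4757 -0.2951  0.2073] jaw yaw 1.613 x [ 0.0065 -0.0062 -1.    ] F [-0.4613  0.6576 -0.531 ] gap 0.0400 q [-0.6614  0.4045  1.5248 -0.0009  1.2034 -2.2739]
```

View pics/f1.png

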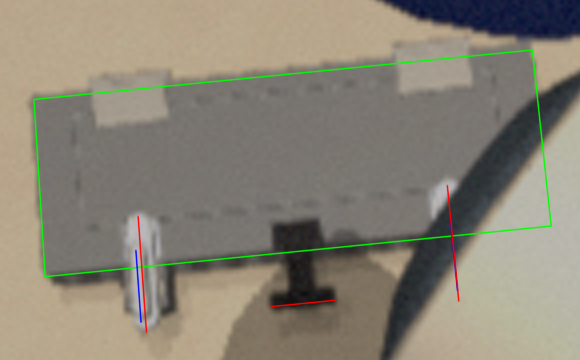

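View pics/top3.png

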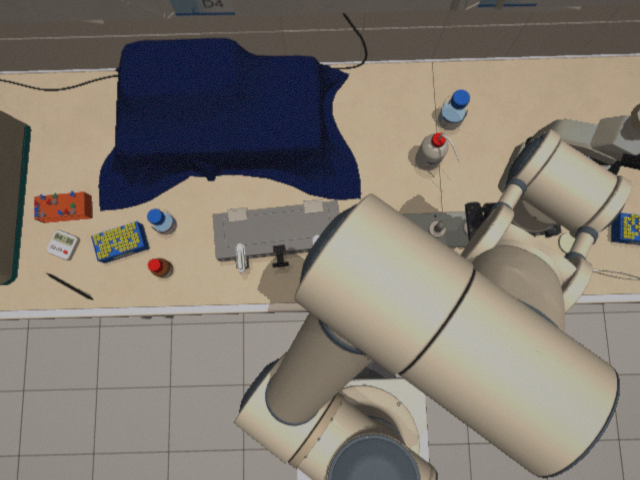

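View pics/s12c.png

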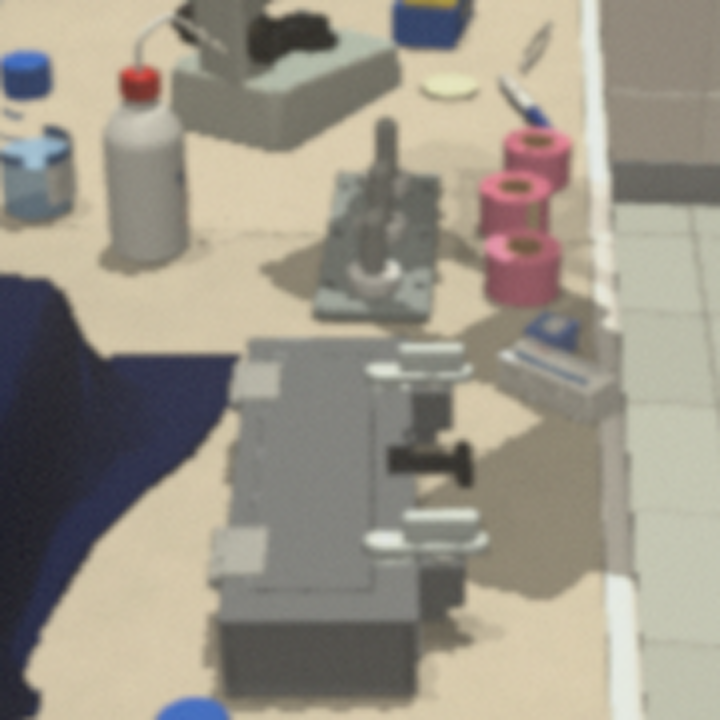

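```bash
python3 -c "
from bench import arm; print(arm.close_job())"
```

```text
the job is handed in; nothing more can be done
None
```

The sampling kit is packed and handed in after about 47 s of robot time. Both turnbuttons were turned clear and the lid was opened until it leaned back. All three rolls went flat into the case, the lid was shut, and both buttons were turned straight across it.

- **Lid and buttons:** the last side and top pictures show the lid shut and both buttons lying across it. The gripper read within about 0.005 rad of straight when it released each one. In the last top picture the arm hid part of the right button, so I judged that one from the side view and the gripper reading.
- **Rolls:** the pictures taken just before shutting show all three lying flat and apart, with the stand empty. I saw no knock and no loss of grip during the run.
- **Bystanders:** the slide box, coverslip box and bottles look where they were at the start, in the pictures only. I did not measure them.
- **Forces:** the highest wrist readings I saw were 47 N when setting the third roll on the case floor and 43 N when pressing the lid shut. Both went through the held part, not the gripper's body, and were below the 120 N wrist limit.

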